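# Rehang the lift-off door of the drying bay

## Task

First push the dough figure that stands in front of the open-topped drying bay fully inside it, upright, beside the one already there. Then take the loose plywood door from its stand, carry it upright, and hang it standing well open (about 60 degrees) by gently lowering both hinge knuckles onto the bay's two pins; only when it is fully down let go, and swing the door shut against the bay, without it touching the figure. Leave the other things on the table where they are.

Things in the scene. Friction and masses are not known exactly. Their poses are not given: they have to be found in the camera images.
- bay: Drying bay, fixed: plywood walls 14 thick, 130 high at left, right and back; no floor, no roof, open front. Origin on the table, middle of its 170 (x) x 214 (y) footprint. Its x points to the back: open front is the plane x = -85, side walls' inner faces y = +-93, back wall's x = +71. Two upright hinge pins, one above the other, at x = -101, y = -100, before the right wall's front edge.
- pin_low (a point): Foot of the lower hinge pin: centre of the top of its round bracket eye (22 across, 6 thick, arm 14 wide back to the wall), 30 above the table. The pin is 12 in diameter, rises 18, its last 6 tapered to 5. The knuckle comes to rest on the eye. The shut door lies across the open front, its far end against the left wall's front edge.
- pin_high (a point): The same for the upper pin, 110 above the table, straight above the lower; its tip is at 128, the underside of its eye at 104. So the lower knuckle has to come in sideways from the front, between the two eyes, with the door 18 to 52 above its seat (35 is about the middle), and then be lowered.
- stand: Slotted wooden stand, fixed, base 90 x 150, 12 thick, with four short fences (to 42 above the table) that hold the door upright in a 15 wide slot along its own y. Origin on the table under its centre.
- door: Lift-off plywood door, loose, 0.35 kg: panel 12 thick (x), 190 wide (y), 134 high (z), upright. Origin: middle of its lower edge, 12 above the table in the stand and when hung. Hinge edge is -y; outside is -x, with a knob (18 across, 19 out) at y = 70, z = 60. Hung and shut its axes are parallel to the bay's; opening adds yaw (anticlockwise from above). Turns freely, stays where left.
- knuckle_low (a point): Lower end of the lower knuckle's bore (its centre), at x = -9, y = -109, z = 18 in the door's frame. Knuckles are steel tubes along z, bore 16, outside 22, 22 long. Fully down on its pin this point meets point pin_low; play 1.5 to 2 all round, so that the hung door sags by 2 to 3 degrees.
- knuckle_high (a point): The same for the upper knuckle, at x = -9, y = -109, z = 98 in the door's frame; it meets point pin_high.
- door_grip (a point): Point in the middle of the door panel's thickness, 17 below its top edge, 4 to the hinge side of its middle (above its centre of mass). The panel can be pinched here from above across its 12 mm, one finger on each face, closing along the door's x. Axes as the door's.
- figure_center (a point): Dough figure to be put away: hard dried pot with noodle hair, solid body 46 across and 45 high (70 with hair), 0.12 kg, upright on the table before the bay's opening. This point is on its middle, 24 above the table. Best pushed lower than 35 above the table. Fully inside: all of it behind the bay's front plane.
- figure: The same figure; origin at the middle of its underside.
- neighbour_center (a point): A like figure (body 47 x 42, 53 high, 77 with hair) that already stands inside the bay towards its back; middle of its body, 27 above the table. To be left alone.
- cup: White shaker cup, 106 across, 174 high, loose bystander; origin under its centre. The stand and the cup may have changed places.
- bowl: White bowl, 94 across, 60 high, loose bystander; origin under its centre.
- dye: Small dye cup, 62 across, 32 high, loose bystander; origin under its centre.
There are look-alikes about, which are no part of the job. Leave any purple look-alike of the figure alone. Leave any green look-alike of the door alone.

How it is judged:
By the outcome, as a careful person would: the job done as asked, in the order asked, and still so for the second after the job is handed in, with the robot touching nothing.
It also fails if it takes over 72 s, if anything falls off the work surface, if the arm or the gripper's body presses on something with over 40 N, if the wrist force passes 120 N, or if a joint passes its speed limit or range.

## Robot

A 6-joint arm with a two-finger parallel gripper is mounted at the origin on a cart in front of the work surface, level with it; the furniture and walls round the work are solid. World frame = base frame: x ahead of the robot, y to its left, z up, the work surface at z = 0. Lengths are in m, angles in degrees, forces in N, time in s.
With the tool pointing down it reaches from about 0.3 to 0.75 m from the base axis. Payload 8.5 kg.
Tool frame: the origin (TCP) lies between the finger pads; the fingertips stand 17 mm ahead of it and the grasp point (between the pads) lies 2 mm behind it (env.tip_reach is the distance from the TCP to the fingertips, in m); z points along the fingers, y is the line along which they close (so a half turn about z gives the same grasp; the last joint's range is limited). The gripper opens to 85 mm and grips with 20 to 120 N. Pads are 22 mm wide; open, the fingers measure 114 mm over their backs; the gripper's body (76 mm by 85 mm) begins 54 mm behind the grasp point. The pads swing forward as they close: fully open they stand 13 mm farther back than shut.
Start: joints at [-77.424, 21.807, 74.336, -0, 83.858, -12.336], TCP at [0.232, -0.499, 0.248] pointing down, gripper open.
Joint ranges: [-178.18, 178.18], [-50.72, 133.34], [12.68, 142.11], [-81.47, 261.47], [9.98, 163.14], [-165.26, 165.26]. Speed limits (degrees/s): [136.94, 136.94, 180, 180, 180, 180].

## Interface

Orientations are given as a 3x3 rotation matrix whose columns are the frame's x, y, z axes.
In Python, from rig import env, viewer gives the robot as it stands.
- The arm moves only by the tool move_arm, never from a script. Its argument "motion" is a list of rows, each a list of 2 entries, a list of its own where there are three numbers: the shift along the tool's x, y, z normalised to -1 to 1, where 1 is 50 mm, then the turn, a rotation vector about the tool's x, y, z normalised to -1 to 1, where 1 is 8 degrees. A call has 1 to 20 rows; each row shifts and turns the commanded pose from where the row before left it, along the tool's axes as they then stand; what a row does not reach is not made up. A row lasts 1/10 s, in which the tool goes at most 50 mm and 8.59 degrees, less where a joint would pass 70% of its speed; a pose out of reach is approached as far as the arm can. A call with a number of a shift or a turn outside -1 to 1 is refused whole. A call with a gripper value outside its range is refused whole. "claw" is the closure, from 0 (fully open) to 1 (shut), set as the call begins (left out, the last holds). The fingers move at their own pace and stop on an object; "force" is the grip in N (left out, the last holds). Time passes only in rows, so rows that do not move let the fingers close. It gives the time, the measured TCP pose, the force, the opening and the grip force at its end, in the units of the state.
- env.observe(): the state, without advancing time (a new reading comes with each control period).
- viewer.get_image(name): name is "scene" or "top" or "wrist"; returns a dict with "frame" (400x640x3 uint8, red, green, blue), "depth" (400x640 float32, m along the optical axis (not along the pixel's ray), 0 where there is no reading), "fx", "fy", "cx", "cy" (pixels), "k1" (the pictures are not rectified: a ray, as slopes to the right and down, at radius r is drawn at 1 + k1 r^2 times it, then the intrinsics apply), "eye" and "attitude" of the camera in the world; the wrist camera has in their place "T_tool_cam" (4x4, takes a point from camera to tool coordinates, whose origin is the TCP and whose axes are the flange's). Camera axes: x right, y up, looking along -z (the intrinsics and any distortion apply to the point x, -y, -z); pixel columns grow to the right and rows downward; lengths in m; the calibration is good to about 2 mm. A picture is of the moment at which its call begins: read the wrist's pose just before it.
- env.close_job(): hands the job in; it is judged then, once.
The state is a dict: "time_s": time; "q": joint angles; "qvel": joint speeds; "joint_efforts": joint torques, N m; "position": TCP position; "tool_rot": TCP orientation; "ft_force": force on the tool from outside, world axes, zero at the start; "wrist_torque": the same for the moment, N m; "grip_width": finger opening in m; "gripper_force": force on a finger pad.
Only numpy, scipy, OpenCV 4.12 (cv2) and the standard library are available. Lean on these libraries where they do the work, as an engineer would, in place of code of your own. Each camera call takes 0.05 s, during which the arm holds its last target. There are 200 camera calls.

## Working session

There is one attempt and no reset: what is moved stays moved. The work goes in short steps, Python scripts to look and compute and a tool call to move; the robot and the scene stay as the last step left them, time stands still between calls to the robot, and variables do not carry over. Pictures are saved under pics/ and viewed, at most 11 in all, crops included, and the job is handed in when it is done.

Besides the shell and the picture viewer there is one more tool, called after "Emit:" as name(argument=value, ...) on one line, values as JSON. move_arm: Moves the arm, as the interface text tells. Scaled input: -1 to 1 covers 50 mm each way for a shift and 8 degrees each way for a turn. Its arguments: {"type":"object","properties":{"motion":{"type":"array","items":{"type":"array"}},"claw":{"type":"number"},"force":{"type":"number"}},"required":["motion"]}

```bash
ls; mkdir -p pics; cat > h.py <<'E'
import numpy as np, cv2
from rig import env, viewer
def cam(im, st=None):
    if 'eye' in im: return np.array(im['eye']), np.array(im['attitude'])
    T=np.array(im['T_tool_cam']); R=np.array(st['tool_rot']).reshape(3,3)
    return R@T[:3,3]+np.array(st['position']), R@T[:3,:3]
def slopes(im,uv):
    uv=np.atleast_2d(uv).astype(float)
    d=np.c_[(uv[:,0]-im['cx'])/im['fx'],(uv[:,1]-im['cy'])/im['fy']]; s=d.copy()
    for _ in range(20): s=d/(1+im['k1']*(s**2).sum(1,keepdims=True))
    return s
def rays(im,uv,st=None):
    e,R=cam(im,st); s=slopes(im,uv)
    return e,(R@np.c_[s[:,0],-s[:,1],-np.ones(len(s))].T).T
def onz(im,uv,z,st=None):
    e,d=rays(im,uv,st); return e+d*((z-e[2])/d[:,2])[:,None]
def cloud(im,st=None):
    h,w=im['depth'].shape; v,u=np.mgrid[:h,:w]
    e,d=rays(im,np.c_[u.ravel(),v.ravel()],st)
    P=e+d*im['depth'].reshape(-1,1); P[im['depth'].ravel()<=0]=np.nan
    return P.reshape(h,w,3)
def save(n,f): cv2.imwrite('pics/'+n,cv2.cvtColor(f,cv2.COLOR_RGB2BGR))
E
python3 - <<'E'
from h import *
import pickle
st=env.observe(); print(st)
D={}
for n in ['scene','top','wrist']:
    im=viewer.get_image(n); D[n]=im; save(n+'0.png',im['frame'])
    print(n,{k:im[k] for k in im if k not in('frame','depth')})
pickle.dump((st,D),open('d0.pkl','wb'))
E
```

```text
pics
{'time_s': 0.0, 'q': array([-7.74255541e+01,  2.18437183e+01,  7.43855617e+01,  7.78226683e-04,
        8.38577626e+01, -1.23360018e+01]), 'qvel': array([-0.08006792, -0.05996083, -0.02996549, -0.09457425, -0.01303332,
       -0.06611258]), 'joint_efforts': array([-7.93798536e-04, -4.48464954e+01, -2.31281054e+01, -1.49680013e-04,
        4.75980036e-03,  6.42844540e-06]), 'position': array([ 0.23160035, -0.49856665,  0.24768143]), 'tool_rot': array([[ 9.06967895e-01,  4.21199641e-01, -3.17556692e-04],
       [ 4.21199625e-01, -9.06966741e-01,  1.48568022e-03],
       [ 3.37754618e-04, -1.48121902e-03, -9.99998846e-01]]), 'ft_force': array([0.01319462, 0.22229277, 0.36616988]), 'wrist_torque': array([-0.015023  , -0.00631719,  0.0183193 ]), 'gripper_force': 0.0, 'grip_width': 0.08548994887277961}
scene {'fx': 416.65067247743394, 'fy': 416.65067247743394, 'cx': 325.7666261778295, 'cy': 193.66488781260355, 'k1': -0.036372473234520676, 'eye': array([-0.50705408, -0.8598234 ,  0.8811185 ]), 'attitude': array([[ 0.52169936,  0.45807651, -0.71971917],
       [-0.85296238,  0.26337197,
[... 207 characters left out ...]
array([ 0.37683729, -0.2097517 ,  1.39304989]), 'attitude': array([[ 0.01905931,  0.99330014, -0.11398061],
       [-0.9998005 ,  0.01961603,  0.00376466],
       [ 0.00597528,  0.11388612,  0.99347584]])}
wrist {'fx': 331.07273837787284, 'fy': 331.07273837787284, 'cx': 320.21561201016345, 'cy': 195.97406051826832, 'k1': -0.04861830925780782, 'T_tool_cam': array([[ 2.03615508e-03,  9.61411795e-01,  2.75105825e-01,
         7.00090019e-02],
       [ 9.99996219e-01, -1.44918558e-03, -2.33685811e-03,
         6.59549839e-04],
       [-1.84800356e-03,  2.75109543e-01, -9.61411111e-01,
        -1.24921138e-01],
       [ 0.00000000e+00,  0.00000000e+00,  0.00000000e+00,
         1.00000000e+00]])}
```

View pics/top0.png

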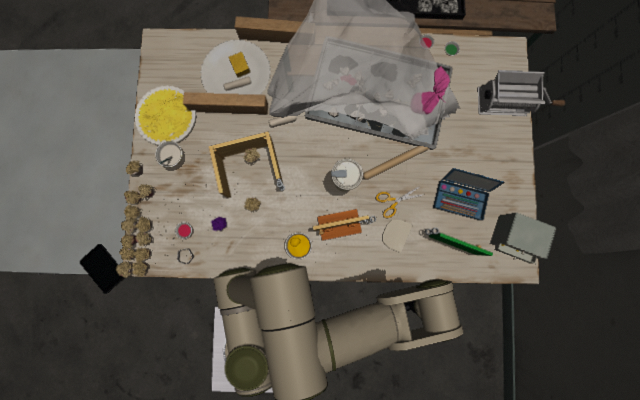

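View pics/scene0.png

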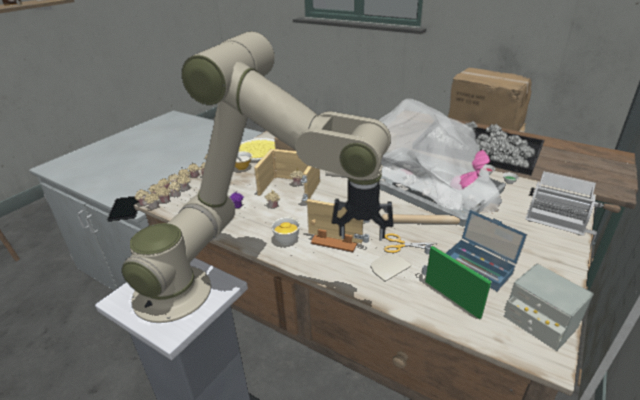

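The top view shows the bay at about (215-283, 133-195) with its hinge at (280,185) and the neighbour at (251,157). The figure is at (252,204), the door in its stand at (342,223) with its knuckles at the right end (372,218), the cup at (346,175) and the bowl at (298,245). The purple look-alike is at (219,224) and the green door at (455,242). Next I measure from the depth.

```bash
cat > m.py <<'E'
from h import *
import pickle
st,D=pickle.load(open('d0.pkl','rb'))
im=D['top']; P=cloud(im); f=im['frame']
def sel(u0,u1,v0,v1,z0,z1):
    Q=P[v0:v1,u0:u1].reshape(-1,3); return Q[(Q[:,2]>z0)&(Q[:,2]<z1)]
def rect(Q):
    r=cv2.minAreaRect((Q[:,:2]*1000).astype(np.float32)); return np.round(r[0],1),np.round(r[1],1),round(r[2],1)
print('table z',np.nanmedian(P[160:180,295:325,2]))
b=sel(200,295,120,205,.115,.145); print('bay',len(b),rect(b),np.median(b[:,2]))
print(np.round(cv2.boxPoints(cv2.minAreaRect((b[:,:2]*1000).astype(np.float32)))))
fg=sel(238,268,190,216,.02,.1); print('fig',len(fg),fg.mean(0),fg.min(0),fg.max(0), rect(fg))
nb=sel(240,263,145,170,.02,.1); print('nb',len(nb),nb.mean(0),nb.min(0),nb.max(0))
d=sel(305,385,205,245,.135,.16); print('door top',len(d),rect(d),np.median(d[:,2]),d.mean(0))
print(np.round(cv2.boxPoints(cv2.minAreaRect((d[:,:2]*1000).astype(np.float32)))))
s=sel(305,385,205,245,.005,.05); print('stand',rect(s))
for n,a in dict(cup=(325,370,155,195,.15,.2),bowl=(280,317,228,262,.03,.08),dye=(172,197,218,242,.015,.05),pins=(270,295,175,200,.08,.14),purple=(208,232,212,234,.02,.09)).items():
    q=sel(*a); print(n,len(q),np.round(q.mean(0),3),np.round(q.min(0),3),np.round(q.max(0),3))
E
python3 m.py
python3 - <<'E'
from h import *
import pickle
st,D=pickle.load(open('d0.pkl','rb'))
f=D['top']['frame']
a=cv2.resize(f[125:265,200:390],None,fx=4,fy=4,interpolation=cv2.INTER_CUBIC); save('c1.png',a)
E
```

```text
table z -6.53404966279858e-05
bay 725 (array([650.6,  42.7]), array([192.6, 213.1]), 15.0) 0.12876395989679668
[[530. 121.]
 [585. -85.]
 [771. -35.]
 [716. 171.]]
fig 167 [0.5240547  0.02579836 0.04750485] [ 0.49881586 -0.00227005  0.02375653] [0.54673734 0.05538339 0.06783998] (array([523.8,  26.6]), array([52.1, 49.4]), 75.1)
nb 252 [0.71409474 0.03946941 0.0515953 ] [ 6.77516811e-01 -7.54524804e-05  2.03079974e-02] [0.74711851 0.08278631 0.09299123]
door top 214 (array([ 457.7, -288.5]), array([ 12.4, 188.3]), 12.3) 0.14579294563993894 [ 0.45745225 -0.28807735  0.14540128]
[[ 432. -198.]
 [ 472. -382.]
 [ 484. -379.]
 [ 444. -195.]]
stand (array([ 459.2, -312.6]), array([144.2, 292.9]), 1.1)
cup 779 [ 0.618 -0.305  0.161] [ 0.567 -0.357  0.15 ] [ 0.67  -0.253  0.175]
bowl 564 [ 0.378 -0.144  0.048] [ 0.331 -0.207  0.034] [ 0.434 -0.099  0.072]
dye 217 [0.425 0.279 0.024] [0.396 0.245 0.015] [0.455 0.307 0.036]
pins 61 [ 0.598 -0.075  0.118] [ 0.581 -0.087  0.083] [ 0.618 -0.063  0.134]
purple 156 [0.45  0.143 0.047] [0.427 0.12  0.03 ] [0.475 0.168 0.07 ]
```

View pics/c1.png

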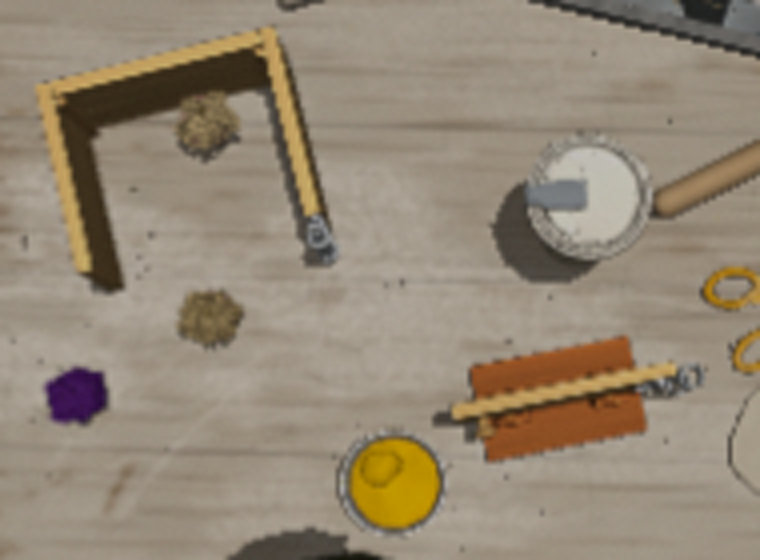

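The crop shows the figure at (210,318), the neighbour at (207,123), the pins at (320,240), and the door with its knuckles at (675,380) and its knob towards the robot. The door top measures 12.4 x 188 at z = 146 and the bay is 213 wide, both matching the given sizes. Next I refine the bay pose and plan the push.

```bash
cat >> h.py <<'E'
from scipy.spatial.transform import Rotation as Ro
def plan(pos,head,st=None):
    """rotation (deg, tool axes) to tool-down with tool x at heading; then shift in units of 50mm in the new tool axes"""
    st=st or env.observe(); R=np.array(st['tool_rot']).reshape(3,3)
    h=np.radians(head); c,s=np.cos(h),np.sin(h)
    Rt=np.array([[c,s,0],[s,-c,0],[0,0,-1]])
    rv=np.degrees(Ro.from_matrix(R.T@Rt).as_rotvec())
    print('pos',np.round(st['position'],4),'turn/8',np.round(rv/8,2),'shift/50',np.round(Rt.T@(np.array(pos)-st['position'])/.05,2),'F',np.round(st['ft_force'],1),'t',round(st['time_s'],2))
E
cat >> m.py <<'E'
print('---')
# bay: fit from back wall and side walls of the top rim, bracket excluded
psi=np.radians(15)
for it in range(4):
    X=np.array([np.cos(psi),np.sin(psi)]);Y=np.array([-X[1],X[0]])
    c0=np.array([.6614,.046]); q=np.c_[(b[:,:2]-c0)@X,(b[:,:2]-c0)@Y]
    L=q[(q[:,1]>.08)&(q[:,0]<.06)&(q[:,0]>-.08)];Rr=q[(q[:,1]<-.08)&(q[:,0]<.06)&(q[:,0]>-.08)];B=q[(q[:,0]>.06)&(abs(q[:,1])<.085)]
    sl=[-np.polyfit(L[:,0],L[:,1],1)[0]*-1,np.polyfit(Rr[:,0],Rr[:,1],1)[0],-np.polyfit(B[:,1],B[:,0],1)[0]]
    print(np.degrees(psi),np.degrees(sl),'L y',L[:,1].mean(),'R y',Rr[:,1].mean(),'B x',B[:,0].mean(), len(L),len(Rr),len(B))
    psi+=np.mean(sl)
by=(L[:,1].mean()+Rr[:,1].mean())/2; bx=B[:,0].mean()-.078
bc=c0+bx*X+by*Y; print('bay',bc,np.degrees(psi))
T=lambda x,y: bc+x*X+y*Y
inv=lambda p:(np.dot(p-bc,X),np.dot(p-bc,Y))
print('pin',T(-.101,-.1),'fig',inv(np.array([.523,.0262])),'nb',inv(nb[:,:2].mean(0)))
fb=inv(np.array([.523,.0262])); p=T(fb[0]-.06,fb[1]); plan([*p,.248],np.degrees(psi),st)
E
python3 m.py | sed -n '/---/,$p'
```

```text
---
14.999999999999998 [-0.37378309  0.65636915  0.72773546] L y 0.09758015913931593 R y -0.09960718341189141 B x 0.07496721342016746 185 170 252
15.336773837843173 [-0.78219293  0.35006228  0.46057838] L y 0.09765565948626893 R y -0.09953383483132305 B x 0.07496422382756816 186 171 252
15.346256413909096 [-0.79156616  0.34067947  0.45117871] L y 0.09765684545091545 R y -0.09953216810077031 B x 0.07496449204578398 186 171 252
15.346353754362964 [-0.79166238  0.34058316  0.45108222] L y 0.09765685761119884 R y -0.09953215097732632 B x 0.074964494788448 186 171 252
bay [0.65872088 0.04429243] 15.34635475358267
pin [ 0.58778751 -0.07887192] fig (np.float64(-0.13566978781904993), np.float64(0.018471661776442872)) nb (np.float64(0.05212299643922138), np.float64(-0.019305926836244068))
pos [ 0.2316 -0.4986  0.2477] turn/8 [-0.01 -0.    1.2 ] shift/50 [ 7.2  -8.58 -0.01] F [0.  0.2 0.4] t 0.0
```

Emit:
move_arm(motion=[[[0, 0, 0], [0, 0, 0.6]], [[0, 0, 0], [0, 0, 0.6]], [[0.48, -0.57, 0], [0, 0, 0]], [[0.48, -0.57, 0], [0, 0, 0]], [[0.48, -0.57, 0], [0, 0, 0]], [[0.48, -0.57, 0], [0, 0, 0]], [[0.48, -0.57, 0], [0, 0, 0]], [[0.48, -0.57, 0], [0, 0, 0]], [[0.48, -0.57, 0], [0, 0, 0]], [[0.48, -0.57, 0], [0, 0, 0]], [[0.48, -0.57, 0], [0, 0, 0]], [[0.48, -0.57, 0], [0, 0, 0]], [[0.48, -0.57, 0], [0, 0, 0]], [[0.48, -0.57, 0], [0, 0, 0]], [[0.48, -0.57, 0], [0, 0, 0]], [[0.48, -0.57, 0], [0, 0, 0]], [[0.48, -0.6, 0], [0, 0, 0]], [[0, 0, 0], [0, 0, 0]], [[0, 0, 0], [0, 0, 0]]], claw=0.65)

```text
time_s: 2.05
position: [0.4655, 0.0105, 0.2481]
tool_rot: [[0.964, 0.266, -0.001], [0.266, -0.964, -0.0], [-0.001, -0.0, -1.0]]
ft_force: [0.3, -0.6, -0.0]
grip_width: 0.0299
gripper_force: 0.0
```

```bash
python3 - <<'E'
from h import *
import pickle
st=env.observe(); plan([.469,.00,.032],15.35,st); print(st['grip_width'])
im=viewer.get_image('wrist'); pickle.dump((st,im),open('w1.pkl','wb')); save('w1.png',im['frame'])
P=cloud(im,st).reshape(-1,3)
Q=P[(P[:,2]>.02)&(P[:,2]<.09)&(P[:,0]>.49)&(P[:,0]<.56)&(P[:,1]>-.02)&(P[:,1]<.07)]
print('fig',len(Q),Q.min(0),Q.max(0),Q.mean(0))
E
```

```text
pos [0.4655 0.0105 0.2481] turn/8 [-0.    0.01  0.01] shift/50 [0.01 0.22 4.32] F [ 0.3 -0.6 -0. ] t 2.05
0.029924854988798377
fig 2342 [ 0.49814172 -0.00354989  0.02821684] [0.54940203 0.05606695 0.0688939 ] [0.52499269 0.02697139 0.04781547]
```

View pics/w1.png

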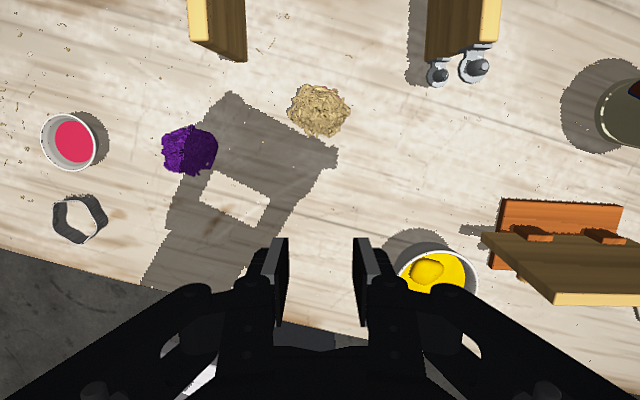

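The wrist view shows the figure at (318,110), clear ground between the fingers and the figure, and the pins at (478,68) and (438,72). The figure measures (0.524, 0.0265), which agrees with the top view. I descend and push along bay x.

Emit:
move_arm(motion=[[[0, 0, 0.5], [0, 0, 0]], [[0, 0, 0.5], [0, 0, 0]], [[0, 0, 0.5], [0, 0, 0]], [[0, 0, 0.5], [0, 0, 0]], [[0, 0, 0.5], [0, 0, 0]], [[0, 0, 0.5], [0, 0, 0]], [[0, 0, 0.5], [0, 0, 0]], [[0, 0, 0.5], [0, 0, 0]], [[0, 0, 0.3], [0, 0, 0]], [[0, 0, 0], [0, 0, 0]], [[0.2, 0, 0], [0, 0, 0]], [[0.2, 0, 0], [0, 0, 0]], [[0.1, 0, 0], [0, 0, 0]], [[0.1, 0, 0], [0, 0, 0]], [[0.1, 0, 0], [0, 0, 0]]])

```text
time_s: 3.6
position: [0.4998, 0.0195, 0.0336]
tool_rot: [[0.964, 0.264, 0.0], [0.264, -0.964, -0.0], [0.0, 0.0, -1.0]]
ft_force: [-1.0, 1.1, 1.3]
grip_width: 0.0298
gripper_force: 0.5
```

Emit:
move_arm(motion=[[[0.1, 0, 0], [0, 0, 0]], [[0.1, 0, 0], [0, 0, 0]], [[0.12, 0, 0], [0, 0, 0]], [[0.12, 0, 0], [0, 0, 0]], [[0.12, 0, 0], [0, 0, 0]], [[0.12, 0, 0], [0, 0, 0]], [[0.12, 0, 0], [0, 0, 0]], [[0.12, 0, 0], [0, 0, 0]], [[0.12, 0, 0], [0, 0, 0]], [[0.12, 0, 0], [0, 0, 0]], [[0.12, 0, 0], [0, 0, 0]], [[0.12, 0, 0], [0, 0, 0]], [[0.12, 0, 0], [0, 0, 0]], [[0.12, 0, 0], [0, 0, 0]], [[0.12, 0, 0], [0, 0, 0]], [[0.12, 0, 0], [0, 0, 0]], [[0.1, 0, 0], [0, 0, 0]], [[0.05, 0, 0], [0, 0, 0]], [[0, 0, 0], [0, 0, 0]]])

```text
time_s: 5.5
position: [0.5976, 0.0462, 0.0332]
tool_rot: [[0.964, 0.264, 0.0], [0.264, -0.964, 0.0], [0.0, 0.0, -1.0]]
ft_force: [-0.8, 0.5, 0.3]
grip_width: 0.0295
gripper_force: 0.4
```

```bash
python3 - <<'E'
from h import *
st=env.observe(); plan([.469,.00,.25],15.35,st)
im=viewer.get_image('wrist'); save('w2.png',im['frame'])
E
```

```text
pos [0.5976 0.0462 0.0332] turn/8 [ 0. -0. -0.] shift/50 [-2.72  0.21 -4.34] F [-0.8  0.5  0.3] t 5.5
```

View pics/w2.png

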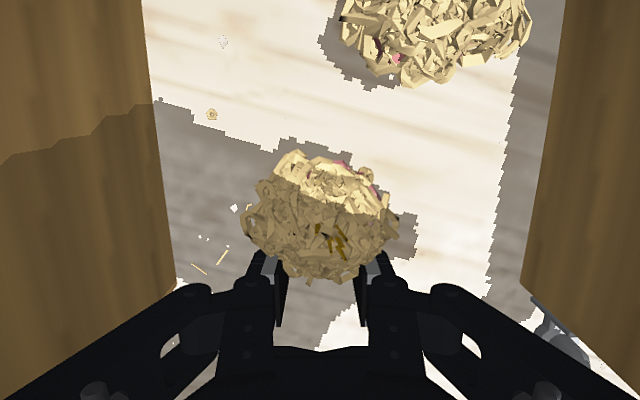

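The figure (320,215) stands upright well inside the bay, and the neighbour (435,40) is untouched. I back off, rise, and look at the pins from above.

Emit:
move_arm(motion=[[[-0.2, 0, 0], [0, 0, 0]], [[-0.5, 0, 0], [0, 0, 0]], [[-0.5, 0, 0], [0, 0, 0]], [[0, 0, -0.6], [0, 0, 0]], [[0, 0, -0.8], [0, 0, 0]], [[0, 0, -0.8], [0, 0, 0]], [[0, 0, -0.8], [0, 0, 0]], [[0, 0, -0.8], [0, 0, 0]], [[0, 0, -0.6], [0, 0, 0]], [[0, 0.7, 0], [0, 0, 0]], [[0, 0.7, 0], [0, 0, 0]], [[0, 0.7, 0], [0, 0, 0]], [[0, 0, 0], [0, 0, 0]], [[0, 0, 0], [0, 0, 0]]])

```text
time_s: 6.95
position: [0.567, -0.0713, 0.253]
tool_rot: [[0.965, 0.263, -0.0], [0.263, -0.965, 0.001], [-0.0, -0.001, -1.0]]
ft_force: [0.7, 0.4, -0.5]
grip_width: 0.0299
gripper_force: 0.0
```

```bash
python3 - <<'E'
from h import *
import pickle
st=env.observe(); plan([.469,-.3,.25],-78,st)
im=viewer.get_image('wrist'); save('w3.png',im['frame']); pickle.dump((st,im),open('w3.pkl','wb'))
t=viewer.get_image('top'); pickle.dump(t,open('t3.pkl','wb'))
E
```

```text
pos [ 0.567  -0.0713  0.253 ] turn/8 [-0.    0.   11.65] shift/50 [4.07 2.87 0.06] F [ 0.7  0.4 -0.5] t 6.95
```

View pics/w3.png

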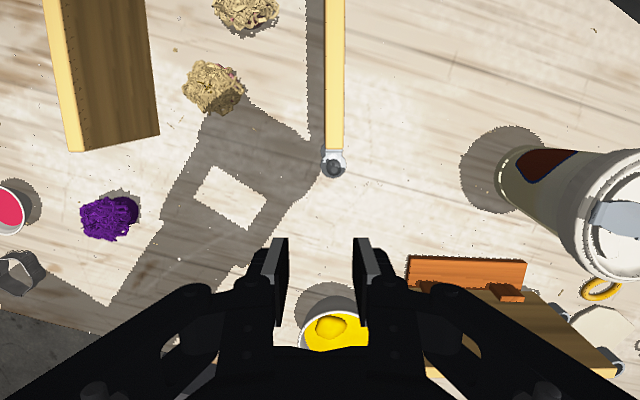

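The wrist view shows the upper pin at (333,165) before the right wall's front edge, the figure inside at (212,87), and the left wall's front end at (70,150).

```bash
cat > pin.py <<'E'
from h import *
import pickle
def ana(fn,u0,u1,v0,v1):
    st,im=pickle.load(open(fn,'rb')); P=cloud(im,st)
    f=im['frame'][v0:v1,u0:u1].astype(int); Q=P[v0:v1,u0:u1]; sat=f.max(2)-f.min(2)
    m=(Q[...,2]>.1)&(sat<28); q=Q[m]; z=q[:,2]
    for a,b in ((.103,.108),(.108,.113),(.113,.121),(.121,.126),(.126,.131)):
        k=q[(z>a)&(z<b)]
        if len(k): print(fn,a,b,len(k),np.round(k.mean(0)*1000,1),np.round(k.min(0)*1000,1),np.round(k.max(0)*1000,1))
    t=m&(Q[...,2]>.123); v,u=np.nonzero(t)
    if len(u): print('tip px',u.mean()+u0,v.mean()+v0,onz(im,[u.mean()+u0,v.mean()+v0],.128,st)*1000)
    e=m&(Q[...,2]>.1)&(Q[...,2]<.115); v,u=np.nonzero(m)
    cn=max(cv2.findContours(m.astype(np.uint8),0,1)[0],key=len)
    print('all grey mask bbox',u.min()+u0,u.max()+u0,v.min()+v0,v.max()+v0)
    return st,im,P
st,im,P=ana('w3.pkl',312,352,140,190)
ana('w1.pkl',455,500,45,95)
# wall rims on z=.130
hsv=cv2.cvtColor(im['frame'],cv2.COLOR_RGB2HSV)
rim=(abs(P[...,2]-.13)<.004)&(hsv[...,1]>70)
v,u=np.nonzero(rim); W=onz(im,np.c_[u,v],.13,st)[:,:2]
psi=np.radians(15.3);X=np.array([np.cos(psi),np.sin(psi)]);Y=np.array([-X[1],X[0]]);c0=np.array([.6587,.0443])
q=np.c_[(W-c0)@X,(W-c0)@Y]
for s,n in((1,'L'),(-1,'R')):
    k=q[(abs(q[:,1]-s*.1)<.015)]
    xs=np.arange(k[:,0].min()+.004,k[:,0].max()-.004,.004)
    lo=[];hi=[]
    for x in xs:
        j=k[abs(k[:,0]-x)<.003,1]
        lo.append(np.percentile(j,2));hi.append(np.percentile(j,98))
    mid=(np.array(lo)+hi)/2; p=np.polyfit(xs,mid,1)
    print(n,'n',len(k),'x from',k[:,0].min(),'to',k[:,0].max(),'thick',np.median(np.array(hi)-lo),'slope deg',np.degrees(p[0]),'y at -80:',np.polyval(p,-.08))
E
python3 pin.py
```

```text
w3.pkl 0.103 0.108 26 [589.2 -78.6 107.3] [579.  -87.7 103.6] [599.2 -66.8 108. ]
w3.pkl 0.108 0.113 307 [590.8 -76.5 109.4] [578.7 -87.9 108. ] [600.5 -66.9 112.3]
w3.pkl 0.113 0.121 54 [596.4 -74.6 119. ] [583.5 -83.1 113. ] [603.3 -66.9 121. ]
w3.pkl 0.121 0.126 145 [592.7 -76.3 123.1] [583.6 -83.2 121. ] [605.1 -67.3 126. ]
w3.pkl 0.126 0.131 53 [589.9 -77.2 127.1] [586.2 -80.4 126.1] [605.7 -67.9 128.7]
tip px 333.60330578512395 167.93388429752065 [[590.24493101 -76.73667631 128.        ]]
all grey mask bbox 320 346 148 177
w1.pkl 0.103 0.108 66 [591.1 -68.7 106.2] [578.3 -81.  103.1] [603.1 -65.9 108. ]
w1.pkl 0.108 0.113 470 [590.2 -73.6 109.7] [578.3 -86.8 108. ] [603.2 -66.  112.9]
w1.pkl 0.113 0.121 148 [593.  -72.6 117.5] [582.7 -82.5 113. ] [604.4 -65.9 121. ]
w1.pkl 0.121 0.126 190 [591.2 -74.8 123.1] [582.7 -82.2 121. ] [604.8 -65.8 125.9]
w1.pkl 0.126 0.131 70 [588.7 -76.5 127.3] [585.1 -79.7 126.1] [591.9 -73.2 128.9]
tip px 481.8269230769231 66.33974358974359 [[587.88555528 -74.99759671 128.        ]]
all grey mask bbox 457 491 45 83
L n 2901 x from -0.08390606793258526 to 0.022800598860709034 thick 0.014322057570287108 slope deg 0.28531991929520684 y at -80: 0.0988420763512602
R n 2860 x from -0.0824118147567498 to 0.0181290322305758 thick 0.013030887476317865 slope deg 0.39591487044826174 y at -80: -0.0985880052927859
```

Emit:
move_arm(motion=[[[-0.54, 0.64, 0], [0, 0, 0]], [[-0.54, 0.64, 0], [0, 0, 0]], [[-0.54, 0.64, 0], [0, 0, 0]], [[-0.54, 0.64, 0], [0, 0, 0]], [[-0.54, 0.64, 0], [0, 0, 0]], [[-0.54, 0.64, 0], [0, 0, 0]], [[0, 0, 0], [0, 0, 0.97]], [[0, 0, 0], [0, 0, 0.97]], [[0, 0, 0], [0, 0, 0.97]], [[0, 0, 0], [0, 0, 0.97]], [[0, 0, 0], [0, 0, 0.97]], [[0, 0, 0], [0, 0, 0.97]], [[0, 0, 0], [0, 0, 0.97]], [[0, 0, 0], [0, 0, 0.97]], [[0, 0, 0], [0, 0, 0.97]], [[0, 0, 0], [0, 0, 0.97]], [[0, 0, 0], [0, 0, 0.97]], [[0, 0, 0], [0, 0, 0.97]], [[0, 0, 0], [0, 0, 0]], [[0, 0, 0], [0, 0, 0]]], claw=0.4)

```text
time_s: 9.05
position: [0.4618, -0.2983, 0.2535]
tool_rot: [[0.216, -0.976, 0.0], [-0.976, -0.216, -0.0], [0.0, -0.0, -1.0]]
ft_force: [0.8, -0.6, -0.6]
grip_width: 0.0515
gripper_force: 0.0
```

```bash
python3 - <<'E'
from h import *
import pickle
st=env.observe(); im=viewer.get_image('wrist'); save('w4.png',im['frame']); pickle.dump((st,im),open('w4.pkl','wb'))
P=cloud(im,st); v,u=np.nonzero(abs(P[...,2]-.146)<.005)
W=onz(im,np.c_[u,v],.146,st)[:,:2]
W=W[(np.abs(W-[.458,-.288])<[.06,.11]).all(1)]
h=np.radians(12.3);X=np.array([np.cos(h),np.sin(h)]);Y=np.array([-X[1],X[0]]);c0=np.array([.458,-.288])
q=np.c_[(W-c0)@X,(W-c0)@Y]; q=q[abs(q[:,0])<.012]
ys=np.arange(q[:,1].min()+.004,q[:,1].max()-.004,.004)
lo,hi=[np.array([np.percentile(q[abs(q[:,1]-y)<.003,0],pc) for y in ys]) for pc in(2,98)]
p=np.polyfit(ys,(lo+hi)/2,1); print('y range',q[:,1].min(),q[:,1].max(),'thick',np.median(hi-lo),'yaw',12.3-np.degrees(p[0]),'x0',p[1], 'x at -10mm',np.polyval(p,-.01))
K=P.reshape(-1,3); f=im['frame'].reshape(-1,3).astype(int); k=K[(abs(K[:,2]-.13)<.012)&(f.max(1)-f.min(1)<28)&(np.hypot(K[:,0]-.481,K[:,1]+.395)<.03)]
print('knuckle top',len(k),k.min(0) if len(k) else '',k.max(0) if len(k) else '')
g=c0+np.polyval(p,-.01)*X+(-.01)*Y; print('grip',g)
plan([*g,.127],12.3-np.degrees(p[0])-90,st); print(st['q'],st['grip_width'])
E
```

```text
y range -0.09503862749180571 0.09286466501796288 thick 0.011228476456807728 yaw 12.614522315046734 x0 -0.001034722646422418 x at -10mm -0.000979828146736814
knuckle top 544 [ 0.46163533 -0.4073435   0.11810807] [ 0.48236663 -0.36857139  0.13354684]
grip [ 0.45917297 -0.29797919]
pos [ 0.4618 -0.2983  0.2535] turn/8 [-0.   -0.   -0.02] shift/50 [-0.02  0.05  2.53] F [ 0.8 -0.6 -0.6] t 9.05
[-4.52004858e+01  2.15678619e+01  7.38385878e+01  4.12598422e-03
  8.45805764e+01  1.22337605e+02] 0.05145407996754317
```

View pics/w4.png

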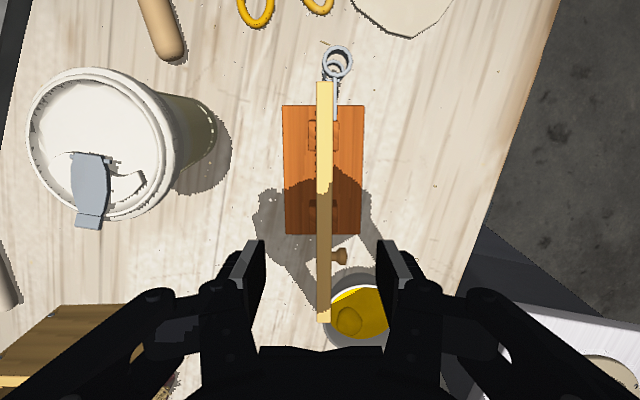

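The wrist view shows the door top edge running (322,80)-(322,320) between the open fingers, with the knuckle at (337,62). I descend and grip.

Emit:
move_arm(motion=[[[0, 0.05, 0.4], [0, 0, 0]], [[0, 0, 0.4], [0, 0, 0]], [[0, 0, 0.4], [0, 0, 0]], [[0, 0, 0.4], [0, 0, 0]], [[0, 0, 0.4], [0, 0, 0]], [[0, 0, 0.3], [0, 0, 0]], [[0, 0, 0.2], [0, 0, 0]], [[0, 0, 0.03], [0, 0, 0]], [[0, 0, 0], [0, 0, 0]]])

```text
time_s: 10.0
position: [0.4593, -0.2996, 0.1272]
tool_rot: [[0.212, -0.977, 0.0], [-0.977, -0.212, -0.0], [0.0, -0.0, -1.0]]
ft_force: [0.9, 0.0, 0.1]
grip_width: 0.0514
gripper_force: 0.0
```

Emit:
move_arm(motion=[[[0, 0, 0], [0, 0, 0]], [[0, 0, 0], [0, 0, 0]], [[0, 0, 0], [0, 0, 0]], [[0, 0, 0], [0, 0, 0]], [[0, 0, 0], [0, 0, 0]], [[0, 0, 0], [0, 0, 0]], [[0, 0, 0], [0, 0, 0]], [[0, 0, 0], [0, 0, 0]]], claw=1, force=70)

```text
time_s: 10.8
position: [0.4594, -0.2998, 0.1275]
tool_rot: [[0.211, -0.977, 0.001], [-0.977, -0.211, -0.001], [0.001, -0.001, -1.0]]
ft_force: [0.8, 0.0, 6.0]
grip_width: 0.0112
gripper_force: 69.1
```

Emit:
move_arm(motion=[[[0, 0, -0.1], [0, 0, 0]], [[0, 0, -0.2], [0, 0, 0]], [[0, 0, -0.3], [0, 0, 0]], [[0, 0, -0.3], [0, 0, 0]], [[0, 0, -0.3], [0, 0, 0]], [[0, 0, -0.3], [0, 0, 0]], [[0, 0, -0.3], [0, 0, 0]], [[0, 0, -0.2], [0, 0, 0]], [[0, 0, 0], [0, 0, 0]], [[0, 0, 0], [0, 0, 0]]])

```text
time_s: 11.8
position: [0.4589, -0.2993, 0.2264]
tool_rot: [[0.211, -0.977, -0.001], [-0.977, -0.211, 0.001], [-0.001, 0.0, -1.0]]
ft_force: [-0.9, 0.0, -4.1]
grip_width: 0.0107
gripper_force: 68.3
```

```bash
python3 - <<'E'
from h import *
import pickle
st=env.observe(); im=viewer.get_image('wrist'); save('w5.png',im['frame']); pickle.dump((st,im),open('w5.pkl','wb'))
print(st['position'],st['ft_force'],st['wrist_torque'],st['grip_width'],st['q'])
E
```

```text
[ 0.45892071 -0.2993281   0.22638418] [-0.87559403  0.02014245 -4.11983313] [-0.00678163 -0.03135498  0.0327637 ] 0.0107029995816912 [-4.54972241e+01  2.25792961e+01  7.68616031e+01 -5.70771495e-04
  8.06105288e+01  1.22308473e+02]
```

View pics/w5.png

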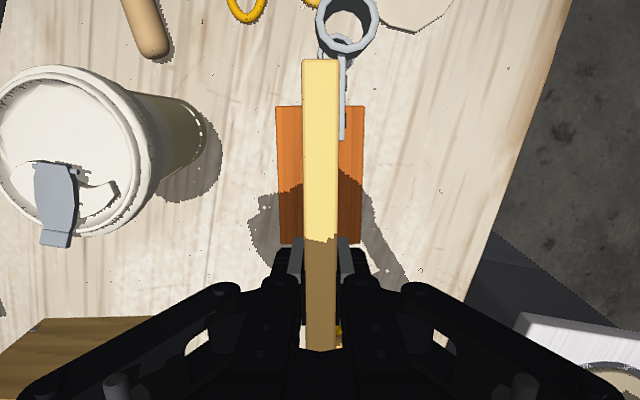

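The wrist view shows the knuckle ring at (347,25) with its bore visible, and the panel pinched straight between the pads at (320,270). Next I measure the bore in the tool frame.

```bash
cat > kn.py <<'E'
from h import *
import pickle
st,im=pickle.load(open('w5.pkl','rb'))
T=dict(position=np.zeros(3),tool_rot=np.eye(3))
P=cloud(im,T)*1000; f=im['frame'].astype(int)
sat=f.max(2)-f.min(2)
m=np.zeros(f.shape[:2],bool); m[0:62,312:385]=1
m&=(abs(P[...,2]+5)<4)&(sat<40)
q=P[m]; print('ring n',len(q),'z med',np.median(q[:,2]),q.min(0),q.max(0))
v,u=np.nonzero(m); Q=onz(im,np.c_[u,v],np.median(q[:,2])/1000,T)[:,:2]*1000
print('mask on plane',Q.min(0),Q.max(0))
# least squares: annulus 8..11 -> outer & inner edges by angular bins
from scipy.optimize import least_squares
c=np.array([97.,9.])
for _ in range(10):
    d=Q-c; a=np.arctan2(d[:,1],d[:,0]); r=np.hypot(*d.T); pts=[]
    for b in np.arange(-np.pi,np.pi,.15):
        k=(abs(a-b)<.08)&(r<14)
        if k.sum()>4: pts.append((b,r[k].min(),r[k].max()))
    pts=np.array(pts)
    k=pts[(pts[:,1]>5)]
    xi=c+np.c_[np.cos(k[:,0]),np.sin(k[:,0])]*k[:,1:2]
    s=least_squares(lambda p:np.hypot(xi[:,0]-p[0],xi[:,1]-p[1])-p[2],[*c,8],loss='soft_l1').x; c=s[:2]
print('inner circle',s,'bins',len(k),'outer r',np.round(pts[:,2],1))
# panel top edge: height & mid in tool coordinates
t=(abs(P[...,2]+19)<4)&(abs(P[...,1])<9)&(P[...,0]>15)&(P[...,0]<95)
A=P[t]; pz=np.polyfit(A[:,0],A[:,2],1); 
v,u=np.nonzero(t); B=onz(im,np.c_[u,v],np.median(A[:,2])/1000,T)*1000
xs=np.arange(20,82,4); mid=[(np.percentile(B[abs(B[:,0]-x)<3,1],2)+np.percentile(B[abs(B[:,0]-x)<3,1],98))/2 for x in xs]
print('top z',np.median(A[:,2]),'tilt deg',np.degrees(pz[0]),'mid y',np.polyval(np.polyfit(xs,mid,1),[0,97]),'x max',B[:,0].max())
E
python3 kn.py
```

```text
ring n 1292 z med -3.5309702242110608 [84.37516704 -2.28072831 -6.04088096] [104.05602727  19.45950152  -1.0011766 ]
mask on plane [84.14403068 -2.2574523 ] [103.44703573  19.23081218]
inner circle [97.12546233  8.32464646  7.53478428] bins 34 outer r [12.3 13.  10.7 11.  10.9 10.6 10.6 10.8 10.5 10.5 10.6 10.6 10.5 10.7
 10.8 10.6  9.1  8.   9.4 11.  11.  10.7 10.7 10.9 10.7 10.6 10.6 10.8
 10.4 10.4 10.6 10.8 10.5 10.7]
top z -17.626192905776925 tilt deg -0.10906595846350657 mid y [-0.18187823 -0.52946391] x max 83.10064228033154
```

The bore is at tool (97.1, 8.4), with the panel edge at 83.1 and 14 mm to the bore as specified. I carry the door towards the bay front, then turn it.

Emit:
move_arm(motion=[[[-0.3, -0.03, 0], [0, 0, 0]], [[-0.6, -0.05, 0], [0, 0, 0]], [[-0.6, -0.05, 0], [0, 0, 0]], [[-0.6, -0.05, 0], [0, 0, 0]], [[-0.6, -0.05, 0], [0, 0, 0]], [[-0.6, -0.05, 0], [0, 0, 0]], [[-0.6, -0.05, 0], [0, 0, 0]], [[-0.4, -0.05, 0], [0, 0, 0]], [[-0.2, 0, 0], [0, 0, 0]], [[0, 0, 0], [0, 0, -0.4]], [[0, 0, 0], [0, 0, -0.84]], [[0, 0, 0], [0, 0, -0.84]], [[0, 0, 0], [0, 0, -0.84]], [[0, 0, 0], [0, 0, -0.84]], [[0, 0, 0], [0, 0, -0.84]], [[0, 0, 0], [0, 0, -0.84]], [[0, 0, 0], [0, 0, -0.84]], [[0, 0, 0], [0, 0, -0.84]], [[0, 0, 0], [0, 0, -0.84]]])

```text
time_s: 13.75
position: [0.4299, -0.0757, 0.2265]
tool_rot: [[0.971, -0.24, -0.001], [-0.24, -0.971, 0.0], [-0.001, -0.0, -1.0]]
ft_force: [0.1, -0.2, -3.5]
grip_width: 0.0113
gripper_force: 68.2
```

```bash
cat > tgt.py <<'E'
from h import *
st=env.observe()
h=np.radians(-14.4); tx=np.array([np.cos(h),np.sin(h)]); ty=np.array([np.sin(h),-np.cos(h)])
pin=np.array([.5893,-.0773]); t=pin-.0971*tx-.0084*ty
b=np.radians(15.6); n=np.array([np.cos(b),np.sin(b)])
print('target',t, st['grip_width'])
plan([*(t-.06*n),.1625],-14.4,st); plan([*t,.1625],-14.4,st)
print('60mm bay x in tool units',1.2*n@tx,1.2*n@ty)
E
python3 tgt.py
```

```text
target [ 0.49733957 -0.04501611] 0.011298530159484245
pos [ 0.4299 -0.0757  0.2265] turn/8 [-0.    0.    0.07] shift/50 [ 0.11 -0.33  1.28] F [ 0.1 -0.2 -3.5] t 13.75
pos [ 0.4299 -0.0757  0.2265] turn/8 [-0.    0.    0.07] shift/50 [ 1.15 -0.93  1.28] F [ 0.1 -0.2 -3.5] t 13.75
60mm bay x in tool units 1.0392304845413263 -0.6
```

Emit:
move_arm(motion=[[[0.03, -0.08, 0], [0, 0, 0.07]], [[0.04, -0.13, 0.2], [0, 0, 0]], [[0.04, -0.12, 0.3], [0, 0, 0]], [[0, 0, 0.3], [0, 0, 0]], [[0, 0, 0.3], [0, 0, 0]], [[0, 0, 0.18], [0, 0, 0]], [[0, 0, 0], [0, 0, 0]], [[0, 0, 0], [0, 0, 0]]])

```text
time_s: 14.55
position: [0.4399, -0.061, 0.163]
tool_rot: [[0.967, -0.254, 0.0], [-0.254, -0.967, -0.0], [0.0, 0.0, -1.0]]
ft_force: [0.0, 0.0, -2.4]
grip_width: 0.0109
gripper_force: 68.2
```

```bash
python3 tgt.py; python3 - <<'E'
from h import *
import pickle
st=env.observe(); im=viewer.get_image('wrist'); save('w6.png',im['frame']); pickle.dump((st,im),open('w6.pkl','wb'))
f=im['frame'][0:250,250:450]; save('w6c.png',cv2.resize(f,None,fx=2.4,fy=2.4))
E
```

```text
target [ 0.49733957 -0.04501611] 0.010940679578677212
pos [ 0.4399 -0.061   0.163 ] turn/8 [ 0.   -0.   -0.04] shift/50 [-0.01  0.01  0.01] F [ 0.   0.  -2.4] t 14.55
pos [ 0.4399 -0.061   0.163 ] turn/8 [ 0.   -0.   -0.04] shift/50 [ 1.03 -0.59  0.01] F [ 0.   0.  -2.4] t 14.55
60mm bay x in tool units 1.0392304845413263 -0.6
```

View pics/w6.png

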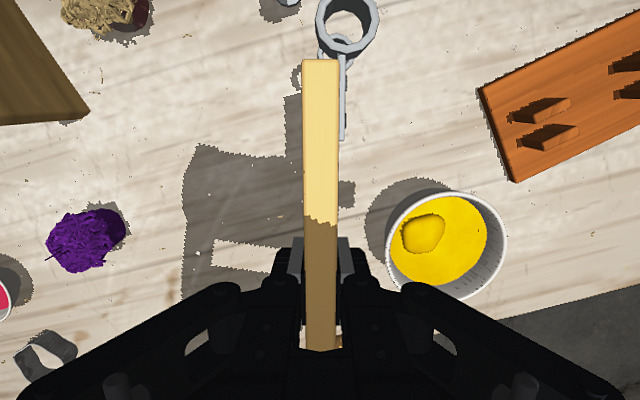

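The wrist view shows the door held straight at the staging point, the knuckle at (347,25), the lower bracket just at the top edge (288,2), and the bowl (445,245) clear. I go in along bay x slowly.

Emit:
move_arm(motion=[[[0, 0, 0], [0, 0, -0.04]], [[0.1, -0.06, 0], [0, 0, 0]], [[0.1, -0.06, 0], [0, 0, 0]], [[0.1, -0.06, 0], [0, 0, 0]], [[0.1, -0.06, 0], [0, 0, 0]], [[0.1, -0.06, 0], [0, 0, 0]], [[0.1, -0.06, 0], [0, 0, 0]], [[0.1, -0.06, 0], [0, 0, 0]], [[0, 0, 0], [0, 0, 0]], [[0, 0, 0], [0, 0, 0]]])

```text
time_s: 15.6
position: [0.4787, -0.0493, 0.1627]
tool_rot: [[0.969, -0.248, -0.0], [-0.248, -0.969, 0.0], [-0.0, 0.0, -1.0]]
ft_force: [-0.8, -0.7, -3.5]
grip_width: 0.0113
gripper_force: 68.3
```

```bash
python3 tgt.py; cat > chk.py <<'E'
from h import *
import pickle,sys
st=env.observe(); im=viewer.get_image('wrist'); pickle.dump((st,im),open(sys.argv[1],'wb'))
P=cloud(im,st)*1000; f=im['frame'].astype(int); sat=f.max(2)-f.min(2)
q=P.reshape(-1,3); s=sat.ravel()
k=(np.hypot(q[:,0]-589.3,q[:,1]+77.3)<20)&(s<40)
for a,b in((20,27),(27,33),(33,46),(46,50),(100,106),(106,112),(112,120),(120,126),(126,131)):
    j=q[k&(q[:,2]>a)&(q[:,2]<b)]
    if len(j)>3: print(a,b,len(j),np.round(j.mean(0),1),'x',np.round([j[:,0].min(),j[:,0].max()],1),'y',np.round([j[:,1].min(),j[:,1].max()],1))
E
python3 chk.py w7.pkl
```

```text
target [ 0.49733957 -0.04501611] 0.01129860718987329
pos [ 0.4787 -0.0493  0.1627] turn/8 [0.   0.   0.01] shift/50 [-0.7   0.42  0.  ] F [-0.8 -0.7 -3.5] t 15.6
pos [ 0.4787 -0.0493  0.1627] turn/8 [0.   0.   0.01] shift/50 [ 0.34 -0.18  0.  ] F [-0.8 -0.7 -3.5] t 15.6
60mm bay x in tool units 1.0392304845413263 -0.6
20 27 8 [589.7 -71.   24.4] x [578.  603.5] y [-79.1 -65.9]
27 33 190 [587.5 -70.6  29.2] x [577.9 603.4] y [-87.5 -66.1]
33 46 66 [587.1 -73.2  41.5] x [583.2 603.7] y [-75.6 -66. ]
46 50 11 [589.3 -73.9  46.8] x [586.  603.7] y [-75.4 -66. ]
100 106 14 [580.  -74.6 105. ] x [578.2 584.2] y [-82.9 -67.4]
106 112 584 [585.8 -74.3 109.2] x [578.3 597.2] y [-87.5 -66.5]
112 120 32 [585.5 -72.5 116.1] x [583.8 589.9] y [-73.8 -71.3]
120 126 125 [587.5 -73.1 123.3] x [584.  591.9] y [-75.7 -71.1]
126 131 62 [588.  -75.4 127.3] x [585.1 590. ] y [-77.8 -73.6]
```

Emit:
move_arm(motion=[[[0.08, -0.05, 0], [0, 0, 0]], [[0.08, -0.05, 0], [0, 0, 0]], [[0.08, -0.05, 0], [0, 0, 0]], [[0.09, -0.04, 0], [0, 0, 0]], [[0, 0, 0], [0, 0, 0]], [[0, 0, 0.1], [0, 0, 0]], [[0, 0, 0.1], [0, 0, 0]], [[0, 0, 0.08], [0, 0, 0]], [[0, 0, 0], [0, 0, 0]], [[0, 0, 0], [0, 0, 0]]])

```text
time_s: 16.65
position: [0.4971, -0.0443, 0.1487]
tool_rot: [[0.969, -0.248, -0.0], [-0.248, -0.969, 0.0], [-0.0, -0.0, -1.0]]
ft_force: [-0.5, 0.5, -3.5]
grip_width: 0.0109
gripper_force: 68.3
```

```bash
sed -i 's/.1625\]/.1475]/; s/.5893,-.0773/.5890,-.0769/' tgt.py; python3 tgt.py;  python3 chk.py w8.pkl; python3 - <<'E'
import pickle; from h import *
st,im=pickle.load(open('w8.pkl','rb'))
save('w8c.png',cv2.resize(im['frame'][0:130,270:430],None,fx=5,fy=4.6))
E
```

```text
target [ 0.49703957 -0.04461611] 0.010948996965326824
pos [ 0.4971 -0.0443  0.1487] turn/8 [-0.  0.  0.] shift/50 [-1.04  0.61  0.02] F [-0.5  0.5 -3.5] t 16.65
pos [ 0.4971 -0.0443  0.1487] turn/8 [-0.  0.  0.] shift/50 [ 0.    0.01 -0.28] F [-0.5  0.5 -3.5] t 16.65
60mm bay x in tool units 1.0392304845413263 -0.6
20 27 5 [599.1 -67.2  25.3] x [595.8 603.5] y [-67.9 -66.3]
27 33 14 [600.6 -67.2  30.2] x [597.6 605.2] y [-68.3 -65.5]
33 46 31 [602.1 -67.2  40.8] x [599.8 604.6] y [-68.6 -65.5]
46 50 6 [603.4 -67.1  48.2] x [602.9 604.2] y [-68.7 -65.7]
100 106 18 [598.3 -67.  103.5] x [578.1 605.1] y [-79.4 -65.2]
106 112 552 [592.9 -77.1 109.2] x [577.9 605. ] y [-87.5 -65.3]
112 120 36 [600.6 -67.4 116.5] x [594.8 604.7] y [-76.8 -65.3]
120 126 309 [593.9 -75.  123.2] x [585.  604.9] y [-82.5 -65.1]
126 131 205 [590.4 -76.  127.2] x [585.5 604.6] y [-81.4 -65.2]
```

View pics/w8c.png

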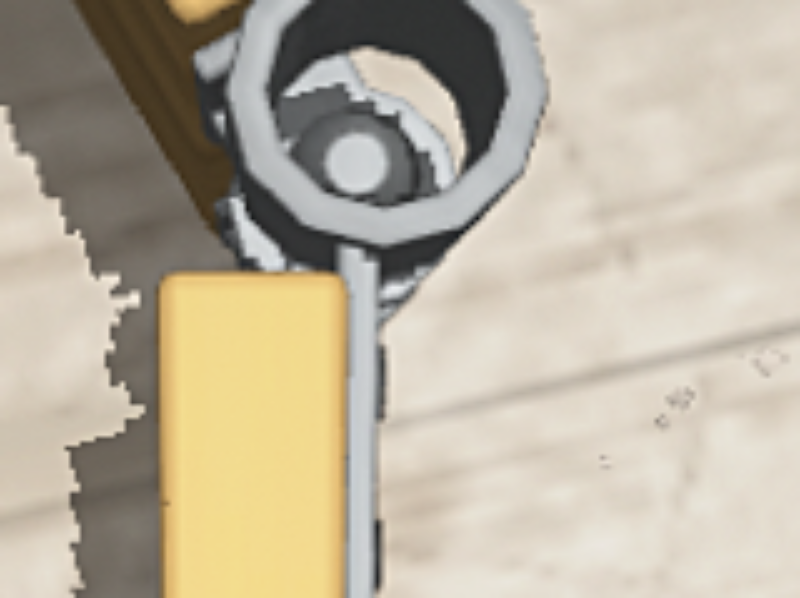

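Looking straight down the bore, the pin tip is at crop (358,162), i.e. pixel (341.6, 35.2), just inside the lower rim. I compute the offset with the same camera.

```bash
python3 - <<'E'
import pickle; from h import *
st,im=pickle.load(open('w8.pkl','rb'))
T=dict(position=np.zeros(3),tool_rot=np.eye(3))
f=im['frame']; g=f.min(2)[20:50,325:360]
m=(g>150).astype(np.uint8); n,l,s,c=cv2.connectedComponentsWithStats(m); 
i=l[15,16]; print('tip blob',s[i],c[i]+[325,20])
for dz in(.0207,.0195): print('tip tool',onz(im,[341.6,35.2],dz,T)*1000, onz(im,c[i]+[325.,20.],dz,T)*1000)
print('tip radius px expected 2.5mm/147*331=5.6')
# lower rim right/top points of bore, in tool at z=+17
print('rim right',onz(im,[[270+465/5,130/4.6]],.017,T)*1000,'rim top',onz(im,[[270+372/5,47/4.6]],.017,T)*1000)
print('toprim l/r/b',onz(im,[[270+270/5,100/4.6],[270+508/5,100/4.6],[270+385/5,207/4.6]],-.005,T)*1000)
E
```

```text
tip blob [ 10   9  13  13 131] [340.90076336  34.84732824]
tip tool [[96.78050311  9.18572657 20.7       ]] [[96.9127859  8.8995188 20.7      ]]
tip tool [[96.56276237  9.11264254 19.5       ]] [[96.69395506  8.82879328 19.5       ]]
tip radius px expected 2.5mm/147*331=5.6
rim right [[98.72419806 17.3620452  17.        ]] rim top [[105.23102279   9.90472311  17.        ]]
toprim l/r/b [[96.26738208  1.71561256 -5.        ]
 [96.37054415 17.51854168 -5.        ]
 [89.04852356  9.48986284 -5.        ]]
```

The offset is under 0.5 mm in both axes, within the play. I lower slowly.

Emit:
move_arm(motion=[[[-0.01, -0.01, 0.04], [0, 0, 0]], [[0, 0, 0.04], [0, 0, 0]], [[0, 0, 0.04], [0, 0, 0]], [[0, 0, 0.04], [0, 0, 0]], [[0, 0, 0.04], [0, 0, 0]], [[0, 0, 0], [0, 0, 0]]])

```text
time_s: 17.3
position: [0.4966, -0.0436, 0.1385]
tool_rot: [[0.969, -0.248, -0.001], [-0.248, -0.969, 0.0], [-0.001, -0.0, -1.0]]
ft_force: [-0.1, 0.1, -2.8]
grip_width: 0.0114
gripper_force: 68.3
```

Emit:
move_arm(motion=[[[0, 0, 0.03], [0, 0, 0]], [[0, 0, 0.03], [0, 0, 0]], [[0, 0, 0.03], [0, 0, 0]], [[0, 0, 0.03], [0, 0, 0]], [[0, 0, 0.03], [0, 0, 0]], [[0, 0, 0], [0, 0, 0]]])

```text
time_s: 17.9
position: [0.4967, -0.0436, 0.1311]
tool_rot: [[0.969, -0.248, -0.0], [-0.248, -0.969, 0.0], [-0.0, -0.0, -1.0]]
ft_force: [0.5, 0.6, -2.7]
grip_width: 0.0113
gripper_force: 68.3
```

Emit:
move_arm(motion=[[[0, 0, 0.02], [0, 0, 0]], [[0, 0, 0.02], [0, 0, 0]], [[0, 0, 0.01], [0, 0, 0]], [[0, 0, 0], [0, 0, 0]]])

```text
time_s: 18.3
position: [0.4967, -0.0436, 0.1287]
tool_rot: [[0.969, -0.248, -0.0], [-0.248, -0.969, 0.0], [-0.0, -0.0, -1.0]]
ft_force: [-0.3, -0.2, -3.5]
grip_width: 0.0108
gripper_force: 68.3
```

Emit:
move_arm(motion=[[[0, 0, 0.01], [0, 0, 0]], [[0, 0, 0.01], [0, 0, 0]], [[0, 0, 0], [0, 0, 0]], [[0, 0, 0], [0, 0, 0]]])

```text
time_s: 18.7
position: [0.4967, -0.0436, 0.1278]
tool_rot: [[0.969, -0.248, -0.0], [-0.248, -0.969, 0.0], [-0.0, -0.0, -1.0]]
ft_force: [0.0, -0.3, -3.3]
grip_width: 0.0111
gripper_force: 68.3
```

Emit:
move_arm(motion=[[[0, 0, 0.01], [0, 0, 0]], [[0, 0, 0.01], [0, 0, 0]], [[0, 0, 0], [0, 0, 0]], [[0, 0, 0], [0, 0, 0]]])

```text
time_s: 19.1
position: [0.4967, -0.0436, 0.1271]
tool_rot: [[0.969, -0.248, 0.0], [-0.248, -0.969, -0.0], [0.0, 0.0, -1.0]]
ft_force: [-2.4, 0.8, 2.2]
grip_width: 0.0111
gripper_force: 69.3
```

Emit:
move_arm(motion=[[[0, 0, 0.01], [0, 0, 0]], [[0, 0, 0], [0, 0, 0]], [[0, 0, 0], [0, 0, 0]]])

```text
time_s: 19.4
position: [0.4967, -0.0436, 0.1268]
tool_rot: [[0.969, -0.248, 0.001], [-0.248, -0.969, -0.0], [0.001, 0.0, -1.0]]
ft_force: [-4.9, 1.3, 6.2]
grip_width: 0.0114
gripper_force: 70.0
```

The force rises at the expected seat height of 0.127, so both knuckles are fully down. I let go and rise.

Emit:
move_arm(motion=[[[0, 0, 0], [0, 0, 0]], [[0, 0, 0], [0, 0, 0]], [[0, 0, 0], [0, 0, 0]], [[0, 0, 0], [0, 0, 0]], [[0, 0, 0], [0, 0, 0]], [[0, 0, 0], [0, 0, 0]], [[0, 0, -0.2], [0, 0, 0]], [[0, 0, -0.3], [0, 0, 0]], [[0, 0, -0.4], [0, 0, 0]], [[0, 0, -0.6], [0, 0, 0]], [[0, 0, -0.8], [0, 0, 0]], [[0, 0, -0.7], [0, 0, 0]], [[0, 0, 0], [0, 0, 0]], [[0, 0, 0], [0, 0, 0]]], claw=0.45, force=20)

```text
time_s: 20.8
position: [0.4966, -0.0436, 0.2771]
tool_rot: [[0.969, -0.248, 0.001], [-0.248, -0.969, -0.001], [0.002, 0.0, -1.0]]
ft_force: [-0.0, 0.7, -0.9]
grip_width: 0.0473
gripper_force: 0.0
```

```bash
cat > door.py <<'E'
from h import *
import pickle
def door(im,st=None,pin=np.array([.589,-.077])):
    P=cloud(im,st); f=im['frame'].astype(int); s=f.max(2)-f.min(2)
    k=(P[...,2]>.132)&(P[...,2]<.152)&(s>45)&(np.hypot(P[...,0]-pin[0],P[...,1]-pin[1])<.24)
    q=P[k]; 
    if len(q)<30: print('door few',len(q)); return
    c=q[:,:2].mean(0); w,V=np.linalg.eigh(np.cov((q[:,:2]-c).T)); d=V[:,1]; d=d*np.sign(np.dot(c-pin,d))
    a=(q[:,:2]-pin)@d
    print('door n',len(q),'yaw',np.degrees(np.arctan2(-d[0],d[1])),'along',a.min(),a.max(),'z',np.polyfit(a,q[:,2],1),'mid',c)
E
python3 - <<'E'
from door import *
st=env.observe(); plan([.45,-.2,.25],-14,st)
w=viewer.get_image('wrist'); door(w,st); t=viewer.get_image('top'); door(t); s=viewer.get_image('scene'); door(s)
pickle.dump((st,w,t,s),open('w9.pkl','wb'))
for im,a in((w,st),(t,None)):
    P=cloud(im,a).reshape(-1,3); k=P[(np.hypot(P[:,0]-.628,P[:,1]-.053)<.05)&(P[:,2]>.02)&(P[:,2]<.09)]
    if len(k): print('fig',len(k),k.min(0),k.max(0))
E
```

```text
pos [ 0.4966 -0.0436  0.2771] turn/8 [ 0.   -0.01 -0.05] shift/50 [-0.15  3.26  0.54] F [-0.   0.7 -0.9] t 20.8
door n 3006 yaw 75.51935513488054 along -0.033967737040783895 0.20738514710153255 z [-0.04482279  0.14562856] mid [ 0.49346432 -0.0433932 ]
door n 86 yaw 20.04121651901097 along -0.018777344727414234 0.19734428607502927 z [0.00263072 0.13321603] mid [0.68396624 0.02901231]
door n 56 yaw 121.4844708072735 along -0.20549964617856287 0.14097408285417617 z [0.03428961 0.13979432] mid [ 0.55417556 -0.05033304]
fig 2103 [0.59373187 0.02169887 0.02041002] [0.64319205 0.08356465 0.06897656]
fig 28 [0.62720178 0.0233306  0.03425175] [0.6425876  0.07135914 0.05495869]
```

The door hangs at yaw 75.5 (60 degrees open) and sags 2.6 degrees, as expected. I close the fingers, turn, and go to the outside face.

Emit:
move_arm(motion=[[[0, 0, 0], [0, 0, -0.94]], [[0, 0, 0], [0, 0, -0.94]], [[0, 0, 0], [0, 0, -0.94]], [[0, 0, 0], [0, 0, -0.94]], [[0, 0, 0], [0, 0, -0.94]], [[0, 0, 0], [0, 0, -0.94]], [[0, 0, 0], [0, 0, -0.94]], [[0, 0, 0], [0, 0, -0.94]], [[0, 0, 0], [0, 0, -0.94]], [[0, 0, 0], [0, 0, -0.94]], [[0, 0, 0], [0, 0, -0.94]], [[0, 0, 0], [0, 0, -0.91]], [[-0.33, -0.37, 0], [0, 0, 0]], [[-0.32, -0.37, 0], [0, 0, 0]], [[0, 0, 0], [0, 0, 0]], [[0, 0, 0], [0, 0, 0]]], claw=1)

```text
time_s: 22.55
position: [0.4528, -0.066, 0.2759]
tool_rot: [[0.249, 0.969, -0.001], [0.969, -0.249, 0.001], [0.0, -0.001, -1.0]]
ft_force: [0.0, 0.2, 0.2]
grip_width: -0.0001
gripper_force: 0.0
```

```bash
python3 - <<'E'
from door import *
st=env.observe(); plan([.4525,-.0657,.112],75.6,st); print(st['grip_width'],st['q'])
w=viewer.get_image('wrist'); door(w,st)
E
```

```text
pos [ 0.4528 -0.066   0.2759] turn/8 [-0.01 -0.   -0.  ] shift/50 [ 0.   -0.01  3.28] F [0.  0.2 0.2] t 22.55
-7.133625529976403e-05 [-2.31777043e+01  1.12566150e+01  8.49714886e+01  1.01414874e-02
  8.38233886e+01 -8.76490636e+00]
door n 3720 yaw 75.838071252606 along 0.012612355972684324 0.20710902343529816 z [-0.04110199  0.14521464] mid [ 0.48509731 -0.04030417]
```

Emit:
move_arm(motion=[[[0, 0, 0.5], [0, 0, 0]], [[0, 0, 0.6], [0, 0, 0]], [[0, 0, 0.6], [0, 0, 0]], [[0, 0, 0.6], [0, 0, 0]], [[0, 0, 0.6], [0, 0, 0]], [[0, 0, 0.38], [0, 0, 0]], [[0, 0, 0], [0, 0, 0]], [[0.05, 0, 0], [0, 0, 0]], [[0.05, 0, 0], [0, 0, 0]], [[0.05, 0, 0], [0, 0, 0]], [[0.05, 0, 0], [0, 0, 0]], [[0.05, 0, 0], [0, 0, 0]], [[0.05, 0, 0], [0, 0, 0]], [[0, 0, 0], [0, 0, 0]]])

```text
time_s: 24.0
position: [0.4566, -0.0511, 0.1124]
tool_rot: [[0.248, 0.969, 0.0], [0.969, -0.248, -0.0], [0.0, 0.0, -1.0]]
ft_force: [-1.2, -0.2, -0.3]
grip_width: -0.0003
gripper_force: 0.0
```

Emit:
move_arm(motion=[[[0.06, 0, 0], [0, 0, 0.16]], [[0.1, 0, 0], [0, 0, 0.26]], [[0.12, 0, 0], [0, 0, 0.31]], [[0.12, 0, 0], [0, 0, 0.31]], [[0.12, 0, 0], [0, 0, 0.31]], [[0.12, -0.01, 0], [0, 0, 0.31]], [[0.12, 0, 0], [0, 0, 0.31]], [[0.12, -0.01, 0], [0, 0, 0.31]], [[0.12, 0, 0], [0, 0, 0.31]], [[0.12, -0.01, 0], [0, 0, 0.31]], [[0.12, 0, 0], [0, 0, 0.31]], [[0.06, 0, 0], [0, 0, 0.16]], [[0, 0, 0], [0, 0, 0]]])

```text
time_s: 25.3
position: [0.4843, 0.0071, 0.1123]
tool_rot: [[0.66, 0.751, -0.0], [0.751, -0.66, 0.0], [-0.0, -0.0, -1.0]]
ft_force: [-0.2, 0.2, 0.6]
grip_width: 0.0
gripper_force: 0.0
```

```bash
cat > sw.py <<'E'
from door import *
st=env.observe(); w=viewer.get_image('wrist'); door(w,st)
x=np.array(st['tool_rot'])[:,0]; print('heading',np.degrees(np.arctan2(x[1],x[0])),'r',np.array(st['position'][:2])-[.589,-.077],st['position'],st['ft_force'])
v=np.array([.589,-.077])-st['position'][:2]; R=np.array(st['tool_rot'])[:2,:2]; print('hinge in tool',R.T@v)
E
python3 sw.py
```

```text
door n 22405 yaw 47.72936848717608 along 0.018843253710181404 0.20767884124065797 z [-0.0304674   0.14348224] mid [0.51369578 0.00920401]
heading 48.67268182440922 r [-0.10471237  0.08412349] [0.48428763 0.00712349 0.11226382] [-0.21592918  0.1660673   0.57774595]
hinge in tool [0.00597536 0.13418546]
```

Emit:
move_arm(motion=[[[0.06, 0, 0], [0, 0, 0.16]], [[0.12, 0, 0], [0, 0, 0.31]], [[0.12, -0.01, 0], [0, 0, 0.31]], [[0.12, 0, 0], [0, 0, 0.31]], [[0.12, 0, 0], [0, 0, 0.31]], [[0.12, -0.01, 0], [0, 0, 0.31]], [[0.12, 0, 0], [0, 0, 0.31]], [[0.12, 0, 0], [0, 0, 0.31]], [[0.12, 0, 0], [0, 0, 0.31]], [[0.12, -0.01, 0], [0, 0, 0.31]], [[0.12, 0, 0], [0, 0, 0.31]], [[0.06, 0, 0], [0, 0, 0.16]], [[0, 0, 0], [0, 0, 0]]])

```text
time_s: 26.65
position: [0.5362, 0.0467, 0.1122]
tool_rot: [[0.932, 0.363, -0.0], [0.363, -0.932, 0.0], [-0.0, -0.0, -1.0]]
ft_force: [-0.1, -0.4, 0.3]
grip_width: 0.0004
gripper_force: 0.0
```

```bash
python3 sw.py
```

```text
door n 22214 yaw 19.236864449572202 along 0.019011735340630203 0.2070226657431845 z [-0.03165644  0.1434933 ] mid [0.56360011 0.03474673]
heading 21.302233650546256 r [-0.05277554  0.12371692] [0.53622446 0.04671692 0.11223722] [-0.14302989 -0.36333037  0.26725148]
hinge in tool [0.00422494 0.13443691]
```

Emit:
move_arm(motion=[[[0.05, 0, 0], [0, 0, 0.13]], [[0.05, 0, 0], [0, 0, 0.13]], [[0.03, 0, 0], [0, 0, 0.1]], [[0, 0, 0], [0, 0, 0]]])

```text
time_s: 27.1
position: [0.5423, 0.049, 0.1123]
tool_rot: [[0.949, 0.316, 0.0], [0.316, -0.949, -0.0], [0.0, 0.0, -1.0]]
ft_force: [-0.4, -0.3, 1.0]
grip_width: -0.0002
gripper_force: 0.0
```

Emit:
move_arm(motion=[[[0.02, 0, 0], [0, 0, 0.06]], [[0.01, 0, 0], [0, 0, 0.06]], [[0, 0, 0], [0, 0, 0]]])

```text
time_s: 27.4
position: [0.5435, 0.0494, 0.1123]
tool_rot: [[0.954, 0.3, -0.0], [0.3, -0.954, -0.0], [-0.0, -0.0, -1.0]]
ft_force: [-1.4, -0.1, 0.5]
grip_width: 0.0
gripper_force: 0.0
```

```bash
python3 sw.py
```

```text
door n 22264 yaw 16.012568724345588 along 0.018727030570297544 0.20726478522312491 z [-0.03126616  0.14348463] mid [0.57005099 0.03583426]
heading 17.455603009700834 r [-0.04554624  0.12643331] [0.54345376 0.04943331 0.11228656] [-1.41967933 -0.09317939  0.46798757]
hinge in tool [0.00552304 0.13427337]
```

Almost shut; I push on in half-millimetre steps until the force rises.

Emit:
move_arm(motion=[[[0.02, 0, 0], [0, 0, 0.05]], [[0, 0, 0], [0, 0, 0]], [[0, 0, 0], [0, 0, 0]]])

```text
time_s: 27.75
position: [0.5436, 0.0496, 0.1122]
tool_rot: [[0.956, 0.293, -0.002], [0.293, -0.956, -0.0], [-0.002, -0.0, -1.0]]
ft_force: [-6.5, -2.0, 3.0]
grip_width: 0.0002
gripper_force: 0.0
```

Emit:
move_arm(motion=[[[0.01, 0, 0], [0, 0, 0.05]], [[0, 0, 0], [0, 0, 0]], [[0, 0, 0], [0, 0, 0]]])

```text
time_s: 28.05
position: [0.5437, 0.0497, 0.1123]
tool_rot: [[0.958, 0.287, -0.003], [0.287, -0.958, -0.0], [-0.003, -0.001, -1.0]]
ft_force: [-8.0, -1.6, 5.5]
grip_width: -0.0001
gripper_force: 0.0
```

The force has risen to 8 N, so the door is shut against the wall. I back off, rise, retreat and check.

Emit:
move_arm(motion=[[[-0.1, 0, 0], [0, 0, 0]], [[-0.4, 0, 0], [0, 0, 0]], [[-0.6, 0, 0], [0, 0, 0]], [[0, 0, -0.6], [0, 0, 0]], [[0, 0, -0.8], [0, 0, 0]], [[0, 0, -0.8], [0, 0, 0]], [[-0.4, 0, -0.8], [0, 0, 0]], [[-0.6, 0, -0.4], [0, 0, 0]], [[-0.6, 0, 0], [0, 0, 0]], [[0, 0, 0], [0, 0, 0]], [[0, 0, 0], [0, 0, 0]]])

```text
time_s: 29.15
position: [0.4158, 0.011, 0.2827]
tool_rot: [[0.958, 0.286, 0.002], [0.286, -0.958, -0.0], [0.001, 0.001, -1.0]]
ft_force: [1.0, 0.1, -0.7]
grip_width: 0.0004
gripper_force: 0.0
```

```bash
python3 sw.py; python3 - <<'E'
from door import *
st=env.observe(); w=viewer.get_image('wrist'); t=viewer.get_image('top'); 
P=cloud(w,st); f=w['frame'].astype(int)
b=np.radians(15.6);X=np.array([np.cos(b),np.sin(b)]);Y=np.array([-X[1],X[0]]);c=np.array([.6592,.0443])
q=P.reshape(-1,3); l=np.c_[(q[:,:2]-c)@X,(q[:,:2]-c)@Y,q[:,2]]*1000
k=l[(l[:,2]>25)&(l[:,2]<85)&(l[:,0]>-84)&(l[:,0]<60)&(abs(l[:,1])<85)]
for a,bb in((-84,8),(8,60)):
    j=k[(k[:,0]>a)&(k[:,0]<bb)]; print('inside',a,len(j),np.round(j.min(0)),np.round(j.max(0))) if len(j) else 0
for s in(150,):
    d=l[(l[:,2]>132)&(l[:,2]<150)&(l[:,0]<-70)&(l[:,0]>-115)&(abs(l[:,1])<105)]
    for y in(-70,0,50,95): e=d[abs(d[:,1]-y)<8]; print('door top y',y,len(e),np.round(np.percentile(e,[2,98],axis=0)[:,0],1) if len(e) else '')
P=cloud(t)
for n,a in dict(cup=(325,370,155,195,.15,.2),bowl=(280,317,228,262,.03,.08),dye=(172,197,218,242,.015,.05),purple=(208,232,212,234,.02,.09),nb=(240,263,145,170,.02,.1)).items():
    Q=P[a[2]:a[3],a[0]:a[1]].reshape(-1,3); Q=Q[(Q[:,2]>a[4])&(Q[:,2]<a[5])]; print(n,len(Q),np.round(Q.mean(0),3) if len(Q) else '')
save('end.png',np.vstack([t['frame'][100:300,150:450],cv2.resize(w['frame'],(300,188))]).repeat(1,0))
E
```

```text
door n 456 yaw 17.140020624742814 along 0.01846615262463211 0.20676438605309058 z [-0.02106685  0.14162121] mid [0.54306626 0.0822042 ]
heading 16.62888436713996 r [-0.17323384  0.08803461] [0.41576616 0.01103461 0.28265063] [ 1.00857955  0.09786288 -0.68048807]
hinge in tool [0.14079579 0.13392729]
door top y -70 82 [-98.  -96.3]
door top y 0 91 [-100.5  -99.3]
door top y 50 126 [-102.7 -100.4]
door top y 95 149 [-103.9 -100.5]
cup 782 [ 0.618 -0.306  0.161]
bowl 567 [ 0.378 -0.144  0.048]
dye 171 [0.427 0.284 0.023]
purple 0 
nb 249 [0.714 0.04  0.052]
```

View pics/end.png

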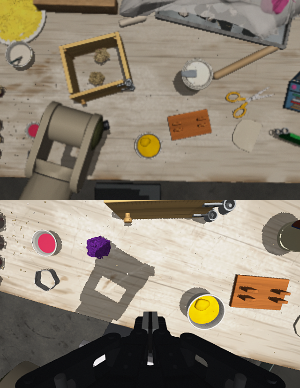

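The end view shows the bay with both figures inside and the door across its front (top, at (105,95)-(70,100)); everything else is in place. The far end may still stand 4-5 mm off, so I look from directly above.

Emit:
move_arm(motion=[[[0.6, -0.6, 0], [0, 0, 0]], [[0.8, -0.6, 0], [0, 0, 0]], [[0.6, 0, 0], [0, 0, 0]], [[0, 0, 0], [0, 0, 0]], [[0, 0, 0], [0, 0, 0]]])

```text
time_s: 29.8
position: [0.4946, 0.0977, 0.2813]
tool_rot: [[0.958, 0.288, -0.002], [0.288, -0.958, 0.0], [-0.002, -0.001, -1.0]]
ft_force: [-0.2, -0.2, -0.0]
grip_width: 0.0002
gripper_force: 0.0
```

```bash
cat > fin.py <<'E'
from door import *
st=env.observe(); w=viewer.get_image('wrist'); door(w,st)
P=cloud(w,st); q=P.reshape(-1,3)
b=np.radians(15.6);X=np.array([np.cos(b),np.sin(b)]);Y=np.array([-X[1],X[0]]);c=np.array([.6592,.0443])
l=np.c_[(q[:,:2]-c)@X,(q[:,:2]-c)@Y,q[:,2]]*1000
d=l[(l[:,2]>134)&(l[:,2]<150)&(l[:,0]<-75)&(l[:,0]>-125)]
for y in(-70,-40,0,40,70,95):
    e=d[abs(d[:,1]-y)<5]; print('door',y,len(e),np.round(np.percentile(e,[2,98],axis=0)[:,0],1) if len(e)>5 else '', np.round(np.median(e[:,2]),1) if len(e) else '')
for s in(1,-1):
    k=l[(abs(l[:,2]-129)<2.5)&(abs(l[:,1]-s*100)<5)&(l[:,0]>-90)]; print('wall front x',s,len(k),k[:,0].min() if len(k) else '')
j=l[(l[:,2]>25)&(l[:,2]<85)&(abs(l[:,1]-15)<50)&(l[:,0]>-84)&(l[:,0]<5)]
print('fig',len(j),j.min(0),j.max(0))
E
python3 fin.py
```

```text
door n 3605 yaw 18.014637154561054 along 0.016908479396188548 0.2064063401747081 z [-0.04180072  0.14554758] mid [0.56472365 0.0324328 ]
door -70 194 [-96.6 -84.8] 144.7
door -40 189 [-97.8 -86.6] 143.3
door 0 190 [-99.1 -88. ] 141.4
door 40 189 [-101.2  -90. ] 140.0
door 70 202 [-102.8  -90.9] 138.5
door 95 188 [-103.5  -92.3] 137.5
wall front x 1 1452 -84.30236078633436
wall front x -1 1287 -89.6100343976706
fig 2067 [-62.3079361  -11.55934474  25.60543004] [-8.71709424 49.62833543 67.8564196 ]
```

The far end stands about 8 mm off the wall at the top. I push again, this time near the far end and above the knob, and back off gently.

Emit:
move_arm(motion=[[[0.3, 0.16, 0], [0, 0, 0.1]], [[0, 0, 0.5], [0, 0, 0]], [[0, 0, 0.6], [0, 0, 0]], [[0, 0, 0.6], [0, 0, 0]], [[0, 0, 0.6], [0, 0, 0]], [[0, 0, 0.6], [0, 0, 0]], [[0, 0, 0.48], [0, 0, 0]], [[0, 0, 0], [0, 0, 0]], [[0.06, 0, 0], [0, 0, 0]], [[0.06, 0, 0], [0, 0, 0]], [[0.06, 0, 0], [0, 0, 0]], [[0.05, 0, 0], [0, 0, 0]], [[0.05, 0, 0], [0, 0, 0]], [[0.03, 0, 0], [0, 0, 0]], [[0, 0, 0], [0, 0, 0]]])

```text
time_s: 31.35
position: [0.526, 0.0982, 0.1133]
tool_rot: [[0.962, 0.274, 0.0], [0.274, -0.962, -0.0], [0.0, 0.0, -1.0]]
ft_force: [-0.9, 0.9, 0.6]
grip_width: -0.0004
gripper_force: 0.0
```

```bash
python3 fin.py; python3 sw.py
```

```text
door n 15272 yaw 17.171208633018942 along 0.06907093584232715 0.22105743155041968 z [-0.03279977  0.14357066] mid [0.55975038 0.06112501]
door -70 0  
door -40 0  
door 0 1133 [-97.  -85.6] 141.5
door 40 1168 [-98.2 -86.5] 139.8
door 70 1666 [-106.7  -87.2] 138.9
door 95 1899 [-119.8  -87.8] 138.0
wall front x 1 7040 -88.9070188501529
wall front x -1 0 
fig 6642 [-62.19721647 -12.04793756  25.17735258] [-8.51076448 49.75280338 69.78782409]
door n 15273 yaw 17.22201848963491 along 0.07003994228602993 0.2230882344892654 z [-0.03311044  0.14360414] mid [0.55958881 0.06133358]
heading 15.877574387624792 r [-0.06315342  0.17522773] [0.52584658 0.09822773 0.11327634] [ 0.40134667 -0.97849688 -0.40273862]
hinge in tool [0.01280473 0.18582021]
```

Now about 4 mm from shut; I continue in fine steps.

Emit:
move_arm(motion=[[[0.03, 0, 0], [0, 0, 0]], [[0.02, 0, 0], [0, 0, 0]], [[0, 0, 0], [0, 0, 0]]])

```text
time_s: 31.75
position: [0.5284, 0.0989, 0.1133]
tool_rot: [[0.962, 0.274, 0.0], [0.274, -0.962, 0.0], [0.0, -0.0, -1.0]]
ft_force: [-0.4, 0.4, -0.2]
grip_width: -0.0
gripper_force: 0.0
```

Emit:
move_arm(motion=[[[0.02, 0, 0], [0, 0, 0]], [[0, 0, 0], [0, 0, 0]], [[0, 0, 0], [0, 0, 0]]])

```text
time_s: 32.05
position: [0.5292, 0.0992, 0.1133]
tool_rot: [[0.962, 0.274, -0.0], [0.274, -0.962, -0.0], [-0.0, 0.0, -1.0]]
ft_force: [0.1, -0.2, 0.6]
grip_width: -0.0001
gripper_force: 0.0
```

Emit:
move_arm(motion=[[[0.01, 0, 0], [0, 0, 0]], [[0, 0, 0], [0, 0, 0]], [[0, 0, 0], [0, 0, 0]]])

```text
time_s: 32.35
position: [0.5297, 0.0993, 0.1133]
tool_rot: [[0.962, 0.273, -0.0], [0.273, -0.962, -0.0], [-0.0, -0.0, -1.0]]
ft_force: [-0.3, 0.2, 0.3]
grip_width: 0.0001
gripper_force: 0.0
```

Emit:
move_arm(motion=[[[0.015, 0, 0], [0, 0, 0]], [[0, 0, 0], [0, 0, 0]], [[0, 0, 0], [0, 0, 0]]])

```text
time_s: 32.65
position: [0.53, 0.0994, 0.1132]
tool_rot: [[0.962, 0.273, -0.001], [0.273, -0.962, -0.0], [-0.001, -0.0, -1.0]]
ft_force: [-4.3, -1.7, 1.8]
grip_width: 0.0001
gripper_force: 0.0
```

Emit:
move_arm(motion=[[[0.015, 0, 0], [0, 0, 0]], [[0, 0, 0], [0, 0, 0]], [[0, 0, 0], [0, 0, 0]]])

```text
time_s: 32.95
position: [0.5302, 0.0995, 0.1132]
tool_rot: [[0.962, 0.274, -0.002], [0.274, -0.962, -0.0], [-0.003, -0.0, -1.0]]
ft_force: [-7.4, -3.2, 3.3]
grip_width: 0.0002
gripper_force: 0.0
```

```bash
python3 fin.py; python3 sw.py
```

```text
door n 15298 yaw 15.97445925869949 along 0.06922096695648706 0.22186356452023945 z [-0.03264886  0.14364397] mid [0.56270577 0.06197762]
door -70 0  
door -40 0  
door 0 1138 [-94.9 -83.5] 141.5
door 40 1153 [-95.  -83.5] 139.9
door 70 1687 [-102.3  -83.6] 139.0
door 95 1923 [-116.   -83.7] 138.3
wall front x 1 7367 -84.62389386569346
wall front x -1 0 
fig 6567 [-62.19706464 -11.81747994  25.99634221] [-8.69188886 50.07211155 69.69750291]
door n 15291 yaw 15.9924890463882 along 0.06883717820275884 0.22437740711489865 z [-0.03202762  0.1435321 ] mid [0.56269643 0.06190196]
heading 15.875505200685685 r [-0.05884032  0.17648003] [0.53015968 0.09948003 0.11315863] [-7.00073584 -2.89408906  2.80134235]
hinge in tool [0.00832026 0.18584444]
```

The door is shut now, with its inner face in line with the wall front and about 7 N of force. I back off very slowly and check that it stays.

Emit:
move_arm(motion=[[[-0.005, 0, 0], [0, 0, 0]], [[-0.005, 0, 0], [0, 0, 0]], [[-0.005, 0, 0], [0, 0, 0]], [[-0.005, 0, 0], [0, 0, 0]], [[-0.005, 0, 0], [0, 0, 0]], [[-0.005, 0, 0], [0, 0, 0]], [[-0.005, 0, 0], [0, 0, 0]], [[-0.005, 0, 0], [0, 0, 0]], [[-0.005, 0, 0], [0, 0, 0]], [[-0.005, 0, 0], [0, 0, 0]], [[-0.005, 0, 0], [0, 0, 0]], [[-0.005, 0, 0], [0, 0, 0]], [[-0.01, 0, 0], [0, 0, 0]], [[-0.01, 0, 0], [0, 0, 0]], [[-0.02, 0, 0], [0, 0, 0]], [[-0.1, 0, 0], [0, 0, 0]], [[-0.2, 0, 0], [0, 0, 0]], [[0, 0, 0], [0, 0, 0]]])

```text
time_s: 34.85
position: [0.5105, 0.094, 0.1133]
tool_rot: [[0.962, 0.273, -0.001], [0.273, -0.962, 0.0], [-0.001, -0.0, -1.0]]
ft_force: [0.4, -0.1, -0.4]
grip_width: 0.0
gripper_force: 0.0
```

```bash
python3 fin.py
```

```text
door n 15319 yaw 17.01741320827711 along 0.07447285083644385 0.22232891273990016 z [-0.03521749  0.14419949] mid [0.5585979  0.06411141]
door -70 0  
door -40 0  
door 0 1173 [-96.7 -85.7] 141.5
door 40 1209 [-97.8 -86.6] 139.9
door 70 1765 [-122.8  -87.1] 139.0
door 95 1903 [-117.9  -87.6] 138.0
wall front x 1 5699 -88.26672957440957
wall front x -1 0 
fig 7031 [-61.94626745 -11.88836139  25.1215791 ] [-8.46043905 49.90996623 70.16738607]
```

Emit:
move_arm(motion=[[[0, 0, 0], [0, 0, 0]], [[0, 0, 0], [0, 0, 0]], [[0, 0, 0], [0, 0, 0]], [[0, 0, 0], [0, 0, 0]], [[0, 0, 0], [0, 0, 0]], [[0, 0, 0], [0, 0, 0]], [[0, 0, 0], [0, 0, 0]], [[0, 0, 0], [0, 0, 0]]])

```text
time_s: 35.7
position: [0.5119, 0.0942, 0.1133]
tool_rot: [[0.962, 0.274, -0.0], [0.274, -0.962, -0.0], [-0.0, 0.0, -1.0]]
ft_force: [0.7, -0.8, 0.3]
grip_width: 0.0002
gripper_force: 0.0
```

```bash
python3 fin.py | grep -E 'yaw|door (0|40)'
```

```text
door n 15282 yaw 17.014769607155102 along 0.07380733227069809 0.2207663144503475 z [-0.03556331  0.14426587] mid [0.55868229 0.0638401 ]
door 0 1168 [-96.8 -85.7] 141.5
door 40 1197 [-97.8 -86.4] 139.9
```

It rests where left after a small rebound from the press. I repeat with only a light touch.

Emit:
move_arm(motion=[[[0.08, 0, 0], [0, 0, 0]], [[0.08, 0, 0], [0, 0, 0]], [[0.05, 0, 0], [0, 0, 0]], [[0.03, 0, 0], [0, 0, 0]], [[0.02, 0, 0], [0, 0, 0]], [[0.02, 0, 0], [0, 0, 0]], [[0.02, 0, 0], [0, 0, 0]], [[0.02, 0, 0], [0, 0, 0]], [[0.01, 0, 0], [0, 0, 0]], [[0.01, 0, 0], [0, 0, 0]], [[0.01, 0, 0], [0, 0, 0]], [[0.01, 0, 0], [0, 0, 0]], [[0, 0, 0], [0, 0, 0]], [[0, 0, 0], [0, 0, 0]]])

```text
time_s: 37.15
position: [0.5292, 0.0991, 0.1133]
tool_rot: [[0.962, 0.273, -0.0], [0.273, -0.962, -0.0], [-0.0, -0.0, -1.0]]
ft_force: [0.4, -0.3, 0.6]
grip_width: -0.0002
gripper_force: 0.0
```

Emit:
move_arm(motion=[[[0.005, 0, 0], [0, 0, 0]], [[0.005, 0, 0], [0, 0, 0]], [[0, 0, 0], [0, 0, 0]], [[0, 0, 0], [0, 0, 0]]])

```text
time_s: 37.55
position: [0.5297, 0.0993, 0.1133]
tool_rot: [[0.962, 0.274, 0.0], [0.274, -0.962, -0.0], [0.0, 0.0, -1.0]]
ft_force: [0.4, -0.4, -0.3]
grip_width: -0.0001
gripper_force: 0.0
```

Emit:
move_arm(motion=[[[0.005, 0, 0], [0, 0, 0]], [[0, 0, 0], [0, 0, 0]], [[0, 0, 0], [0, 0, 0]]])

```text
time_s: 37.85
position: [0.5298, 0.0994, 0.1133]
tool_rot: [[0.962, 0.274, -0.0], [0.274, -0.962, -0.0], [-0.0, -0.0, -1.0]]
ft_force: [-1.7, -1.1, 0.5]
grip_width: 0.0
gripper_force: 0.0
```

Emit:
move_arm(motion=[[[-0.002, 0, 0], [0, 0, 0]], [[-0.002, 0, 0], [0, 0, 0]], [[-0.002, 0, 0], [0, 0, 0]], [[-0.002, 0, 0], [0, 0, 0]], [[-0.002, 0, 0], [0, 0, 0]], [[-0.002, 0, 0], [0, 0, 0]], [[-0.002, 0, 0], [0, 0, 0]], [[-0.002, 0, 0], [0, 0, 0]], [[-0.002, 0, 0], [0, 0, 0]], [[-0.002, 0, 0], [0, 0, 0]], [[-0.005, 0, 0], [0, 0, 0]], [[-0.01, 0, 0], [0, 0, 0]], [[-0.02, 0, 0], [0, 0, 0]], [[-0.1, 0, 0], [0, 0, 0]], [[-0.2, 0, 0], [0, 0, 0]], [[0, 0, 0], [0, 0, 0]], [[0, 0, 0], [0, 0, 0]]])

```text
time_s: 39.55
position: [0.5127, 0.0944, 0.1135]
tool_rot: [[0.962, 0.273, 0.0], [0.273, -0.962, 0.0], [0.0, 0.0, -1.0]]
ft_force: [0.4, 0.6, -0.1]
grip_width: 0.0
gripper_force: 0.0
```

```bash
python3 fin.py | grep -E 'yaw|door|wall'
```

```text
door n 15368 yaw 17.10909531936681 along 0.0731850649018555 0.22264992045223267 z [-0.03622323  0.14435566] mid [0.55856339 0.06337035]
door -70 0  
door -40 0  
door 0 1180 [-97.2 -85.7] 141.5
door 40 1224 [-98.1 -86.6] 139.9
door 70 1738 [-120.6  -87.4] 138.9
door 95 1859 [-115.8  -88. ] 138.0
wall front x 1 5868 -88.86627009596775
wall front x -1 0
```

The top returns to the same place each time, so the push near the top only leaned the door within the hinge play. I push at mid-height with the fingers tilted forward, between knob and hinge.

Emit:
move_arm(motion=[[[-0.25, 0, 0], [0, 0, 0]], [[-0.25, 0.16, 0], [0, 0, 0]], [[0, 0.3, 0], [0, 0, 0]], [[0, 0.3, 0], [0, 0, 0]], [[0, 0, 0.3], [0, 0, 0]], [[0, 0, 0.27], [0, 0, 0]], [[0, 0, 0], [0, 0.75, 0]], [[0, 0, 0], [0, 0.75, 0]], [[0, 0, 0], [0, 0.75, 0]], [[0, 0, 0], [0, 0.75, 0]], [[0, 0, 0], [0, 0.75, 0]], [[0, 0, 0], [0, 0, 0]]])

```text
time_s: 40.8
position: [0.4996, 0.0522, 0.0843]
tool_rot: [[0.85, 0.277, 0.449], [0.241, -0.961, 0.136], [0.469, -0.008, -0.883]]
ft_force: [0.4, 0.3, -0.8]
grip_width: 0.0001
gripper_force: 0.0
```

Emit:
move_arm(motion=[[[0.1, 0, 0.06], [0, 0, 0]], [[0.1, 0, 0.06], [0, 0, 0]], [[0.1, 0, 0.06], [0, 0, 0]], [[0.08, 0, 0.04], [0, 0, 0]], [[0.04, 0, 0.02], [0, 0, 0]], [[0.04, 0, 0.02], [0, 0, 0]], [[0.04, 0, 0.02], [0, 0, 0]], [[0, 0, 0], [0, 0, 0]]])

```text
time_s: 41.6
position: [0.5273, 0.0613, 0.0842]
tool_rot: [[0.849, 0.279, 0.449], [0.243, -0.96, 0.137], [0.469, -0.007, -0.883]]
ft_force: [0.9, 0.4, 1.0]
grip_width: -0.0001
gripper_force: 0.0
```

```bash
python3 fin.py; python3 sw.py|tail -2
```

```text
door n 23387 yaw 16.732613871265446 along 0.05123357282753855 0.20787682470522642 z [-0.0360199   0.14434495] mid [0.55997035 0.0506907 ]
door -70 0  
door -40 507 [-97.5 -85.8] 142.7
door 0 1702 [-98.4 -86.6] 141.4
door 40 1603 [-99.  -87.7] 139.8
door 70 1498 [-99.7 -88.5] 138.5
door 95 1393 [-100.2  -89. ] 137.6
wall front x 1 4786 -85.10084658027372
wall front x -1 0 
fig 4661 [-53.57457845 -11.04784986  28.39775055] [-9.58596137 49.33399155 68.89547608]
heading 15.991911324522837 r [-0.06185329  0.13823013] [0.52714671 0.06123013 0.0841798 ] [-0.60989418 -0.17797387  0.25579289]
hinge in tool [0.01887891 0.14999453]
```

Emit:
move_arm(motion=[[[0.04, 0, 0.02], [0, 0, 0]], [[0.035, 0, 0.02], [0, 0, 0]], [[0.018, 0, 0.01], [0, 0, 0]], [[0.018, 0, 0.01], [0, 0, 0]], [[0, 0, 0], [0, 0, 0]], [[0, 0, 0], [0, 0, 0]]])

```text
time_s: 42.3
position: [0.5332, 0.063, 0.0841]
tool_rot: [[0.849, 0.279, 0.449], [0.243, -0.96, 0.137], [0.469, -0.007, -0.883]]
ft_force: [0.9, 1.0, 1.2]
grip_width: 0.0003
gripper_force: 0.1
```

Emit:
move_arm(motion=[[[0.018, 0, 0.01], [0, 0, 0]], [[0.009, 0, 0.005], [0, 0, 0]], [[0, 0, 0], [0, 0, 0]], [[0, 0, 0], [0, 0, 0]]])

```text
time_s: 42.7
position: [0.5347, 0.0634, 0.0841]
tool_rot: [[0.849, 0.279, 0.449], [0.243, -0.96, 0.137], [0.469, -0.007, -0.883]]
ft_force: [-0.5, -0.1, 0.5]
grip_width: 0.0002
gripper_force: 0.1
```

Emit:
move_arm(motion=[[[0.009, 0, 0.005], [0, 0, 0]], [[0, 0, 0], [0, 0, 0]], [[0, 0, 0], [0, 0, 0]]])

```text
time_s: 43.0
position: [0.5351, 0.0635, 0.084]
tool_rot: [[0.849, 0.279, 0.449], [0.243, -0.96, 0.137], [0.469, -0.007, -0.883]]
ft_force: [-1.4, -0.8, -0.8]
grip_width: -0.0001
gripper_force: 0.7
```

```bash
python3 fin.py|grep -E 'door|wall'
```

```text
door n 23285 yaw 15.604722638118679 along 0.052741263650020506 0.2072554264400692 z [-0.03740698  0.14468789] mid [0.56261898 0.05242119]
door -70 0  
door -40 242 [-96.3 -84.3] 142.4
door 0 1717 [-96.  -84.5] 141.5
door 40 2278 [-124.8  -84.8] 139.6
door 70 1650 [-124.3  -84.7] 138.6
door 95 1390 [-96.1 -84.9] 137.6
wall front x 1 5343 -82.59334452911718
wall front x -1 0
```

Emit:
move_arm(motion=[[[0.009, 0, 0.005], [0, 0, 0]], [[0.009, 0, 0.005], [0, 0, 0]], [[0, 0, 0], [0, 0, 0]], [[0, 0, 0], [0, 0, 0]]])

```text
time_s: 43.45
position: [0.536, 0.0638, 0.0839]
tool_rot: [[0.849, 0.279, 0.448], [0.243, -0.96, 0.137], [0.469, -0.007, -0.883]]
ft_force: [-3.0, -1.6, -0.5]
grip_width: -0.0001
gripper_force: 1.7
```

Emit:
move_arm(motion=[[[-0.005, 0, -0.003], [0, 0, 0]], [[-0.005, 0, -0.003], [0, 0, 0]], [[-0.005, 0, -0.003], [0, 0, 0]], [[-0.005, 0, -0.003], [0, 0, 0]], [[-0.005, 0, -0.003], [0, 0, 0]], [[-0.005, 0, -0.003], [0, 0, 0]], [[-0.01, 0, -0.005], [0, 0, 0]], [[-0.05, 0, -0.03], [0, 0, 0]], [[-0.2, 0, -0.1], [0, 0, 0]], [[0, 0, 0], [0, 0, 0]], [[0, 0, 0], [0, 0, 0]]])

```text
time_s: 44.55
position: [0.5206, 0.0591, 0.0842]
tool_rot: [[0.849, 0.279, 0.449], [0.243, -0.96, 0.136], [0.469, -0.007, -0.883]]
ft_force: [-0.0, -0.3, -0.2]
grip_width: 0.0003
gripper_force: 0.0
```

```bash
python3 fin.py|grep -E 'door|wall'
```

```text
door n 23368 yaw 15.58344919178796 along 0.04940808573910815 0.2073384955680965 z [-0.03615641  0.14411509] mid [0.56214355 0.04962495]
door -70 0  
door -40 804 [-96.8 -85.1] 142.8
door 0 1634 [-96.8 -85.4] 141.4
door 40 1578 [-97.1 -85.5] 139.7
door 70 1464 [-97.2 -85.6] 138.4
door 95 1338 [-97.1 -85.5] 137.3
wall front x 1 3796 -82.54929122373342
wall front x -1 0
```

The door stays shut and parallel to the bay at yaw 15.6. I retreat and hand in.

Emit:
move_arm(motion=[[[-0.3, 0, -0.16], [0, 0, 0]], [[-0.44, 0, -0.24], [0, 0, 0]], [[-0.26, 0, -0.14], [0, 0, 0]], [[0.14, 0, -0.26], [0, 0, 0]], [[0.23, 0, -0.44], [0, 0, 0]], [[0.23, 0, -0.44], [0, 0, 0]], [[0.23, 0, -0.44], [0, 0, 0]], [[0.14, 0, -0.26], [0, 0, 0]], [[0, 0, 0], [0, 0, 0]], [[0, 0, 0], [0, 0, 0]], [[0, 0, 0], [0, 0, 0]]])

```text
time_s: 45.7
position: [0.4654, 0.0428, 0.1874]
tool_rot: [[0.85, 0.279, 0.447], [0.243, -0.96, 0.137], [0.468, -0.008, -0.884]]
ft_force: [0.0, -0.3, -0.1]
grip_width: -0.0001
gripper_force: 0.0
```

```bash
python3 fin.py; python3 - <<'E'
from h import *
st=env.observe(); print(st['time_s'],st['position'],st['ft_force']); print(env.close_job())
E
```

```text
door n 5793 yaw 15.457773323782696 along 0.01752081367758251 0.20721065251755105 z [-0.03525445  0.14427593] mid [0.56829274 0.0287732 ]
door -70 387 [-96.9 -84.8] 144.2
door -40 369 [-96.7 -85.4] 143.0
door 0 364 [-97.1 -85.3] 141.3
door 40 333 [-97.3 -85.7] 139.5
door 70 314 [-97.4 -86.1] 138.2
door 95 297 [-97.4 -85.6] 137.1
wall front x 1 1586 -81.80465835859513
wall front x -1 1401 -89.79094052173058
fig 908 [-42.65286687  -6.41548806  34.54035183] [-10.01428511  48.92553563  69.19809489]
45.75 [0.46544669 0.04274211 0.18735794] [-0.15605199  0.24169081 -0.18023363]
the job is handed in; nothing more can be done
None
```

The job was handed in at 45.8 s: the figure stands upright fully inside the bay beside its neighbour, and the door, hung on both pins, was swung shut against the bay, needing a second and third push to close fully; no bystander was touched by design, and those I could re-measure (cup, bowl, dye cup) had not moved beyond measuring error.

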